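# Stack lidded housings for welding and prove the column with a square

## Task

Stack every lidded housing on the red locating block in one column, in any order, so that the pockets underneath lock fully down over the lugs below. Then take the flanged square and, keeping hold of it, stand its foot flat on the table and press its upright edge flush against the middle of a long side of the column for a second, and after that in the same way against the middle of one of the column's ends, with a light touch so that the column stays locked. Finally stand the square back upright in the middle of its cork pad, lined up with it, and leave the other things on the table where they are.

Things in the scene. Friction and masses are not known exactly. Their poses are not given: they have to be found in the camera images.
- locator: red locating block fixed to the table, 54 mm (its x) x 100 mm (its y) x 16 mm high, origin at the centre of its underside, z up; two brass lugs on top at y = +32 and -32 mm as on the lids. It is 4 to 5 mm smaller all round than the column. Housings locked on it have their centres 36, 76 and 116 mm above the table
- locator_top (a point): centre of the block's top, 16 mm up, on the column's axis. The column's long sides are its local -x and +x faces (31 mm from the axis), its ends the -y and +y faces (55 mm). Any long side and any end will do. Only weight and lugs hold the column: more than about 5 N at its top begins to tip it
- housing_a_mid (a point): lidded sheet-steel housing, blue lid, 62 mm (its x) x 110 mm (its y) x 40 mm high without lugs, 0.6 kg; this point is its centre, 20 mm above its underside; z up. Flat sides, gripped across x. May be absent. Fits either way round
- housing_b_mid (a point): lidded sheet-steel housing, yellow lid, 62 mm (its x) x 110 mm (its y) x 40 mm high without lugs, 0.6 kg; this point is its centre, 20 mm above its underside; z up. Flat sides, gripped across x. May be absent. Fits either way round
- housing_c_mid (a point): lidded sheet-steel housing, green lid, 62 mm (its x) x 110 mm (its y) x 40 mm high without lugs, 0.6 kg; this point is its centre, 20 mm above its underside; z up. Flat sides, gripped across x. May be absent. Fits either way round
- square_grip (a point): bright flanged square, 0.35 kg, stands by itself. Upright blade 36 mm (its x) x 10 mm (its y), top 190 mm above the foot's underside; this point is on the blade's centre line, 170 mm above the underside: grip it here, across y, clear above the column (142 mm high with three housings). z up; x points to the work: the blade's +x edge, 18 mm from this point, is the straight checking edge
- square_heel (a point): the square's heel: lower end of its checking edge, in the plane of the foot's underside, 18 mm towards +x from the blade's centre line; same axes. A foot pressed hard on the table drags and keeps the edge from the work: lower it lightly (2 to 3 N), then press sideways with 3 to 5 N in all
- square_rest: thin cork pad fixed to the table, 130 mm (its x) x 80 mm (its y) x 4 mm, home of the square; origin at the centre of its underside. The square stands in the middle when its blade is 26 mm from the pad's centre towards the pad's +x (or -x if turned round), so that the middle of the foot is over the pad's centre
- table: dark steel welding table, its top at height 0; the face on which the square's foot must stand
- square: the whole square (see square_grip); origin on the foot's underside right below the blade's centre line. The flat foot is 44 mm wide in y, 8 mm thick, x = +14 to -70 mm (the blade runs down to the table at x = +18 mm), with a rib 14 mm wide, 22 mm high on it behind the blade
- housing_a: the whole housing (see housing_a_mid); origin at the centre of its underside. On the lid two brass lugs at y = +32 and -32 mm, 16 mm across, tapered at the top, 6 mm high; under it two square pockets at the same places, 19 mm wide, 8 mm deep, open downwards
- housing_b: the whole housing (see housing_b_mid); origin at the centre of its underside. On the lid two brass lugs at y = +32 and -32 mm, 16 mm across, tapered at the top, 6 mm high; under it two square pockets at the same places, 19 mm wide, 8 mm deep, open downwards
- housing_c: the whole housing (see housing_c_mid); origin at the centre of its underside. On the lid two brass lugs at y = +32 and -32 mm, 16 mm across, tapered at the top, 6 mm high; under it two square pockets at the same places, 19 mm wide, 8 mm deep, open downwards
- spray_can: bystander: spray can, 52 mm across, 130 mm high
- wire_brush: bystander: brush lying on the table
- chip_hammer: bystander: hammer lying on the table
- tip_cup: bystander: steel cup, 52 mm across, 60 mm high
- clamp_stop: bystander: clamp screw standing upright, 36 mm across, 56 mm high

How it is judged (in metres and radians):
On the way, in this order (a step that is already met when the one before it is completed fails the run):
1. every housing present is locked in the column on the locating block, and let go (horizontal distance between each of housing_a_mid, housing_b_mid, housing_c_mid and locator below 0.008 m and angle between each of housing_a_mid, housing_b_mid, housing_c_mid's own z axis and vertical below 0.03 rad and angle between the y axis of each of housing_a_mid, housing_b_mid, housing_c_mid and the y axis of locator, either way round below 0.06 rad and (z of housing_a_mid in the frame of locator between 0.033 and 0.039 m or z of housing_a_mid in the frame of locator between 0.073 and 0.079 m or z of housing_a_mid in the frame of locator between 0.113 and 0.119 m) and (z of housing_b_mid in the frame of locator between 0.033 and 0.039 m or z of housing_b_mid in the frame of locator between 0.073 and 0.079 m or z of housing_b_mid in the frame of locator between 0.113 and 0.119 m) and (z of housing_c_mid in the frame of locator between 0.033 and 0.039 m or z of housing_c_mid in the frame of locator between 0.073 and 0.079 m or z of housing_c_mid in the frame of locator between 0.113 and 0.119 m) and contact force between the fingers and anything else below 0.3 N), for 0.3 s.
2. the held square stands on the table and is pressed flush on the middle of a long side of the column (horizontal distance between each of housing_a_mid, housing_b_mid, housing_c_mid and locator below 0.012 m and contact force between the fingers and square above 1 N and contact force between square and table above 0.3 N and (contact force between square and housing_a above 0.3 N or contact force between square and housing_b above 0.3 N or contact force between square and housing_c above 0.3 N) and angle between square_grip's own z axis and vertical below 0.035 rad and angle between the x axis of square_grip and the x axis of locator, either way round below 0.07 rad and (x of square_heel in the frame of locator between -0.039 and -0.027 m or x of square_heel in the frame of locator between 0.027 and 0.039 m) and y of square_heel in the frame of locator between -0.035 and 0.035 m), for 0.3 s.
3. the held square stands on the table and is pressed flush on the middle of an end of the column (horizontal distance between each of housing_a_mid, housing_b_mid, housing_c_mid and locator below 0.012 m and contact force between the fingers and square above 1 N and contact force between square and table above 0.3 N and (contact force between square and housing_a above 0.3 N or contact force between square and housing_b above 0.3 N or contact force between square and housing_c above 0.3 N) and angle between square_grip's own z axis and vertical below 0.035 rad and angle between the x axis of square_grip and the y axis of locator, either way round below 0.07 rad and (y of square_heel in the frame of locator between -0.063 and -0.051 m or y of square_heel in the frame of locator between 0.051 and 0.063 m) and x of square_heel in the frame of locator between -0.025 and 0.025 m), for 0.3 s.
At the end, for the whole second after the job is handed in: every housing present locked in the column (8 mm off axis, 3 mm in height, 0.06 rad at most), the square upright on its pad, its foot within 20 mm of the middle and lined up within 0.2 rad (either way round), all let go and at rest (horizontal distance between each of housing_a_mid, housing_b_mid, housing_c_mid and locator below 0.008 m and angle between each of housing_a_mid, housing_b_mid, housing_c_mid's own z axis and vertical below 0.03 rad and angle between the y axis of each of housing_a_mid, housing_b_mid, housing_c_mid and the y axis of locator, either way round below 0.06 rad and (z of housing_a_mid in the frame of locator between 0.033 and 0.039 m or z of housing_a_mid in the frame of locator between 0.073 and 0.079 m or z of housing_a_mid in the frame of locator between 0.113 and 0.119 m) and (z of housing_b_mid in the frame of locator between 0.033 and 0.039 m or z of housing_b_mid in the frame of locator between 0.073 and 0.079 m or z of housing_b_mid in the frame of locator between 0.113 and 0.119 m) and (z of housing_c_mid in the frame of locator between 0.033 and 0.039 m or z of housing_c_mid in the frame of locator between 0.073 and 0.079 m or z of housing_c_mid in the frame of locator between 0.113 and 0.119 m) and y of square in the frame of square_rest between -0.02 and 0.02 m and height (world z) of square between 0.001 and 0.008 m and angle between the x axis of square and the x axis of square_rest, either way round below 0.2 rad and ((x of square in the frame of square_rest between 0.006 and 0.046 m and x of square_heel in the frame of square_rest between 0.02 and 0.068 m) or (x of square in the frame of square_rest between -0.046 and -0.006 m and x of square_heel in the frame of square_rest between -0.068 and -0.02 m)) and angle between square's own z axis and vertical below 0.04 rad and linear speed of each of square, housing_a, housing_b, housing_c below 0.02 m/s); the robot touches nothing.
It fails at once if a bystander is pushed more than 40 mm or tipped over (distance of any of spray_can, wire_brush, chip_hammer, tip_cup, clamp_stop from where it was at the start of the episode above 0.04 m or angle between any of spray_can, tip_cup, clamp_stop's own z axis and vertical above 0.5 rad).
Of housing_a, housing_b, housing_c only 2 to 3 are there at a start; the rules pass over those that are not, and their reading is None.
At some moment in a run one of housing_a, housing_b, housing_c may be knocked a few centimetres aside while the robot is not near it.
Once in a run the grip may slacken for a moment while it holds something.
It also fails if it takes over 210 s, if anything falls off the work surface, if the arm or the gripper's body presses on something with over 40 N, if the wrist force passes 120 N, or if a joint passes its speed limit or range.

## Robot

A 7-joint arm with a two-finger parallel gripper is mounted at the origin on the work surface. World frame = base frame: x ahead of the robot, y to its left, z up, the work surface at z = 0. Lengths are in mm, angles in rad, forces in N, time in s.
With the tool pointing down it reaches from about 400 to 875 mm from the base axis. Payload 4.4 kg.
Tool frame: the origin (TCP) lies at the very end of the fingers, on their centre line; the grasp point (between the pads) lies 19 mm behind it; y points along the fingers, x is the direction in which the jaws open and shut, and the axes are right-handed (so a half turn about y gives the same grasp; the last joint's range is limited). The gripper opens to 85 mm and grips with 20 to 120 N. Pads are 22 mm wide; open, the fingers measure 114 mm over their backs; the gripper's body (76 mm by 85 mm) begins 54 mm behind the grasp point. The pads swing forward as they close: fully open they stand 13 mm farther back than shut.
Start: joints at [1.233, 0.628, 0.038, 1.517, -0.027, 0.996, -0.02], TCP at [174.53, -626.145, 231.313] pointing down, gripper open.
Joint ranges: [-3.06, 3.06], [-0.37, 2.12], [-1.25, 1.32], [0.18, 2.47], [-1.1, 4.24], [0.23, 1.98], [-2.94, 2.94]. Speed limits (rad/s): [2.57, 2.57, 3.14, 3.14, 3.14, 3.14, 3.14].

## Interface

Orientations are given as [roll, pitch, yaw] about the fixed x, y, z axes, in that order (R = Rz(yaw) Ry(pitch) Rx(roll)).
In Python, from cell import readout, eyes, finish_job gives the robot as it stands. The module is installed in compiled form; this text tells all that it offers.
- The arm moves only by the tool apply_moves, never from a script. Its argument "commands" is a list that holds one entry, the list of rows, each a list of 6 numbers: the shift along the tool's x, y, z in units of 0.04 m (1.0 is 0.04 m), then the turn, a rotation vector about the tool's x, y, z in units of 5 degrees (1.0 is 5 degrees). A call has 1 to 8 rows; each row shifts and turns the pose as measured when the row begins, along the tool's axes as they then stand; what a row does not reach is not made up. A row lasts 1/12 s, in which the tool goes at most 41.7 mm and 7.16 degrees, less where a joint would pass 70% of its speed; a pose out of reach is approached as far as the arm can. A call with a number of a shift or a turn outside -1 to 1 is refused whole. A call with a gripper value outside its range is refused whole. "claw" is the finger opening in mm, from 0 to 85.4, set as the call begins (left out, the last holds). The fingers move at their own pace and stop on an object; the grip force is fixed at half the most. Time passes only in rows, so rows that do not move let the fingers close. It gives the time, the measured TCP pose, the force and the opening at its end, in the units of the state.
- readout.read_state(): the state, without advancing time (a new reading comes with each control period).
- eyes.get_image(name): name is "scene" or "top"; returns a dict with "image" (384x512x3 uint8, red, green, blue), "mtx" (3x3 intrinsics, pixels), "k1" (the pictures are not rectified: a ray, as slopes to the right and down, at radius r is drawn at 1 + k1 r^2 times it, then the intrinsics apply), "rvec" (rotation vector, rad) and "tvec" (3), from world to camera coordinates, as OpenCV has them. Camera axes: x right, y down, z forward; pixel columns grow to the right and rows downward; lengths in mm; the calibration is good to about 2 mm. A picture is of the moment at which its call begins. There is no depth.
- finish_job(): hands the job in, once; it reports no verdict.
The state is a dict: "clock": time; "qpos": joint angles; "qd": joint speeds; "tau": joint torques, N m; "eef_pos": TCP position; "tool_rot": TCP orientation; "force": force on the tool from outside, world axes, zero at the start; "torque": the same for the moment, N m; "width": finger opening in mm.
Only numpy, scipy, OpenCV 4.12 (cv2) and the standard library are available. Lean on these libraries where they do the work, as an engineer would, in place of code of your own. Each camera call takes 0.05 s, during which the arm holds its last target. There are 200 camera calls.

## Working session

There is one attempt and no reset: what is moved stays moved. The work goes in short steps, Python scripts to look and compute and a tool call to move; the robot and the scene stay as the last step left them, time stands still between calls to the robot, and variables do not carry over. Pictures are saved under pics/ and viewed, about 12 in all and at most 16, crops included, and the job is handed in when it is done.

Besides the shell and the picture viewer there is one more tool, called after "Call:" by a JSON object that holds its "api" and its "payload", one argument or row to a line. apply_moves: Moves the arm, as the interface text tells. Shifts and turns lie within -1 to 1; 1 stands for 0.04 m of shift or 5 degrees of turn. Its arguments: {"type":"object","properties":{"commands":{"type":"array"},"claw":{"type":"number"}},"required":["commands"]}

```bash
mkdir -p pics
cat > h.py <<'E'
import numpy as np, cv2, json
from scipy.spatial.transform import Rotation as R
from cell import readout, eyes, finish_job
def grab(n):
    d=eyes.get_image(n); np.savez(f'last_{n}.npz',**d); return d
def load(n): return dict(np.load(f'last_{n}.npz'))
def cam(d):
    Rm=cv2.Rodrigues(np.array(d['rvec'],float))[0]; t=np.array(d['tvec'],float).reshape(3)
    dist=np.array([float(d['k1']),0,0,0,0]); return Rm,t,np.array(d['mtx'],float),dist
def onplane(d,px,z):
    Rm,t,K,dist=cam(d); u=cv2.undistortPoints(np.array(px,float).reshape(-1,1,2),K,dist).reshape(-1,2)
    c=-Rm.T@t; r=np.c_[u,np.ones(len(u))]@Rm
    return c+r*((z-c[2])/r[:,2])[:,None]
def proj(d,P):
    Rm,t,K,dist=cam(d); return cv2.projectPoints(np.array(P,float).reshape(-1,1,3),np.array(d['rvec'],float),t,K,dist)[0].reshape(-1,2)
def save(d,n): cv2.imwrite(f'pics/{n}.png',d['image'][:,:,::-1])
E
python3 - <<'E'
from h import *
s=readout.read_state(); print(s)
a=grab('top'); b=grab('scene')
for d in(a,b):
    Rm,t,K,_=cam(d); print(-Rm.T@t, Rm.round(2).tolist(),K.tolist(),d['k1'])
save(a,'top0');save(b,'scene0')
E
```

```text
{'clock': 0.0, 'qpos': array([ 1.2331909 ,  0.62933398,  0.03846368,  1.5183551 , -0.02696305,
        0.99634099, -0.01999895]), 'qd': array([ 5.75391560e-04,  1.09571650e-03, -3.77611161e-04, -2.49994942e-04,
        2.25473679e-03,  5.30729018e-04, -9.18565799e-07]), 'tau': array([ 5.60516746e-04, -5.63387203e+01,  1.22610312e+00, -1.93436569e+01,
        1.09463718e-02,  1.06313929e-02, -1.81151512e-05]), 'eef_pos': array([ 174.34192739, -625.52744908,  230.40152614]), 'tool_rot': array([-1.57086482,  0.00191781, -1.29898709]), 'force': array([-0.79303857,  0.10696156,  0.71546883]), 'torque': array([0.05432219, 0.03265893, 0.04558685]), 'width': 85.4759734328545}
[ 278.18692394   -9.24452913 1543.77940902] [[0.03, -1.0, 0.01], [-0.98, -0.03, -0.18], [0.18, -0.01, -0.98]] [[423.8076098655659, 0.0, 258.60206961082747], [0.0, 423.8076098655659, 197.02613978823973], [0.0, 0.0, 1.0]] -0.02713445821123216
[1205.52597738 -703.38615966  880.59754844] [[0.73, 0.68, 0.0], [0.41, -0.44, -0.8], [-0.54, 0.58, -0.61]] [[474.3420293121791, 0.0, 259.33721145053244], [0.0, 474.3420293121791, 186.30716408357213], [0.0, 0.0, 1.0]] -0.06571109531625555
```

View pics/top0.png

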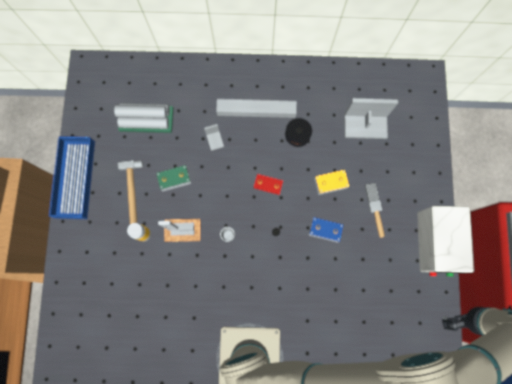

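View pics/scene0.png

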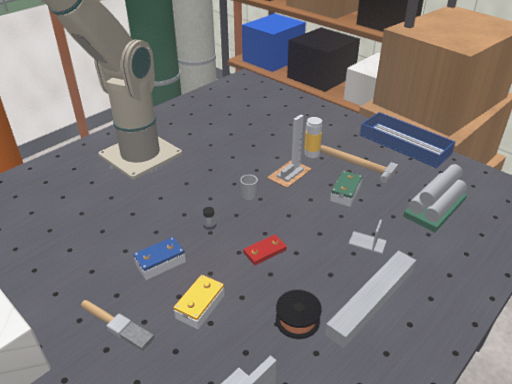

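The top view shows all three housings: blue (326,230), yellow (332,182) and green (173,178). The red locator is at (268,184), and the square stands on its cork pad at (182,230) with the spray can beside it at (138,232). The scene view agrees. Next I measure poses by casting rays from both cameras.

```bash
cat >> h.py <<'E'
HUE={'red':((172,8),16+0),'blue':((100,120),40),'yellow':((22,32),40),'green':((60,90),40),'cork':((8,20),4)}
def mask(img,name,S=4,smin=110,vmin=40):
    big=cv2.resize(img,None,fx=S,fy=S,interpolation=cv2.INTER_CUBIC)
    h,s,v=cv2.split(cv2.cvtColor(big,cv2.COLOR_RGB2HSV)); lo,hi=HUE[name][0]
    hm=(h>=lo)&(h<=hi) if lo<hi else (h>=lo)|(h<=hi)
    return (hm&(s>smin)&(v>vmin)).astype(np.uint8)
def blob(d,name,z,near=None,box=None,S=4,**k):
    """rectangle (centre, long-axis angle, sizes) of a coloured face on plane z, nearest to world xy `near`"""
    m=mask(d['image'],name,S,**k); m=cv2.morphologyEx(m,cv2.MORPH_CLOSE,np.ones((9,9)))
    out=[]
    for c in cv2.findContours(m,cv2.RETR_EXTERNAL,cv2.CHAIN_APPROX_NONE)[0]:
        if cv2.contourArea(c)<60*S*S: continue
        P=onplane(d,(c.reshape(-1,2)+.5)/S-.5,z)[:,:2].astype(np.float32)
        (x,y),(w,h),a=cv2.minAreaRect(P)
        if w>h: w,h,a=h,w,a+90       # a: angle of short axis... w is along a
        if near is None or np.hypot(x-near[0],y-near[1])<60: out.append((x,y,w,h,(a+90)%180-90))
    return out   # (x,y,short,long,deg of short side axis)
def tcp():
    s=readout.read_state(); return s
E
python3 - <<'E'
from h import *
for n in('top','scene'):
    d=load(n); print(n)
    for c,z in(('red',16),('blue',40),('yellow',40),('green',40),('cork',4)):
        for b in blob(d,c,z,smin=90): 
            if 250<b[0]<800 and abs(b[1])<450: print(' ',c,np.round(b,1))
    x=d['image']
a=load('top')['image'];b=load('scene')['image']
t=np.hstack([cv2.resize(a[150:260,120:280],None,fx=2.4,fy=2.4,interpolation=2),cv2.resize(b[100:210,230:390],None,fx=2.4,fy=2.4,interpolation=2)])
u=np.hstack([cv2.resize(a[150:260,240:400],None,fx=2.4,fy=2.4,interpolation=2),cv2.resize(b[220:330,130:290],None,fx=2.4,fy=2.4,interpolation=2)])
cv2.imwrite('pics/z1.png',np.vstack([t,u])[:,:,::-1])
E
```

```text
top
  red [614.5 -51.1  60.9 103.7 -13.5]
  blue [ 451.5 -262.6   64.1  113.4  -12.6]
  yellow [ 628.  -283.5   68.7  115.2   14.1]
  green [627.7 296.8  57.9 105.5  17.5]
  cork [437.8 257.3  80.1 130.1   2.9]
scene
  red [621.8 -56.1  66.9 107.9 -13.2]
  blue [ 455.  -264.2   69.6  111.8  -12.7]
  yellow [ 631.1 -284.5   64.6  109.9   14.3]
  cork [ 605.2 -268.1   70.5  121.5   14.5]
  cork [440.2 256.8  79.7 130.1   2.8]
```

View pics/z1.png

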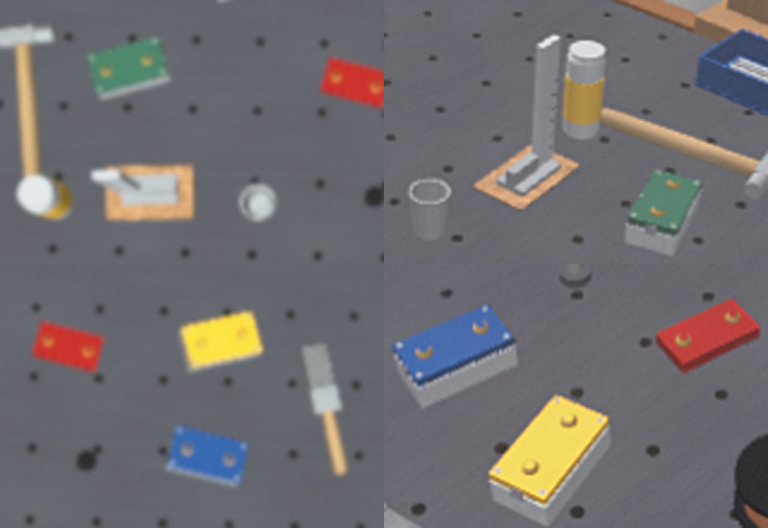

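```bash
cat >> h.py <<'E'
def plan(p,yawdeg,n=None,tilt=True,smax=40.):
    """how far to go, in tool axes and units, to TCP p (mm) with tool down and jaw axis at yawdeg (mod 180)"""
    s=readout.read_state(); p0=np.array(s['eef_pos']); R0=R.from_euler('xyz',s['tool_rot'])
    y0=np.degrees(s['tool_rot'][2]); az=np.degrees(np.arctan2(p[1],p[0]))
    c=[yawdeg+180*k for k in range(-2,3)]; c=[y for y in c if abs(y-az)<160]
    y=min(c,key=lambda v:abs(v-y0)); RT=R.from_euler('xyz',[-np.pi/2,0,np.radians(y)])
    rv=(R0.inv()*RT).as_rotvec(); dp=np.array(p,float)-p0
    N=n or max(1,int(np.ceil(np.linalg.norm(dp)/smax)),int(np.ceil(np.degrees(np.linalg.norm(rv))/5)))
    rows=[]
    for i in range(N):
        Ri=R0*R.from_rotvec(rv*i/N); rows.append([round(float(v),2)+0. for v in np.r_[Ri.inv().apply(dp/N)/40,np.degrees(rv)/N/5]])
    print('at',p0.round(1),round(y0,2),'to',y,'F',np.round(s['force'],1),'w',round(s['width'],1),'t',round(s['clock'],1))
    for i in range(0,N,8): print(str(rows[i:i+8]).replace('0.0,','0,').replace('0.0]','0]').replace(' ',''))
E
python3 - <<'E'
from h import *
plan([629,-284,150],14.2)
# brass lugs
for n in('top','scene'):
    d=load(n); S=4
    big=cv2.resize(d['image'],None,fx=S,fy=S,interpolation=cv2.INTER_CUBIC); hsv=cv2.cvtColor(big,cv2.COLOR_RGB2HSV)
    for nm,c,z in(('red',(616,-51),19),('blue',(453,-263),43),('yellow',(629,-284),43),('green',(630,297),43)):
        u,v=proj(d,[[c[0],c[1],z]])[0]; r=14 if n=='top' else 20
        x0,y0=int((u-r)*S),int((v-r)*S); w=2*r*S
        h=hsv[y0:y0+w,x0:x0+w].astype(int)
        print(n,nm,'H,S,V at centre',h[w//2,w//2])
E
```

```text
at [ 174.4 -625.6  230.5] -74.43 to 14.2 F [-0.1 -0.7 -1.1] w 85.4 t 0.1
[[-0.29,0.11,0.74,0,-0.98,0],[-0.22,0.11,0.76,0,-0.98,0],[-0.16,0.11,0.77,0,-0.98,0],[-0.09,0.11,0.78,0,-0.98,0],[-0.02,0.11,0.79,0,-0.98,0],[0.05,0.11,0.79,0,-0.98,0],[0.11,0.11,0.78,0,-0.98,0],[0.18,0.11,0.77,0,-0.98,0]]
[[0.24,0.11,0.75,0,-0.98,0],[0.31,0.11,0.73,0,-0.98,0],[0.37,0.11,0.7,0,-0.98,0],[0.43,0.11,0.66,0,-0.98,0],[0.48,0.11,0.62,0,-0.98,0],[0.54,0.11,0.58,0,-0.98,0],[0.58,0.11,0.53,0,-0.98,0],[0.63,0.11,0.48,0,-0.98,0]]
[[0.67,0.11,0.43,0,-0.98,0],[0.7,0.11,0.37,0,-0.98,0]]
top red H,S,V at centre [  1 201 206]
top blue H,S,V at centre [108 176 180]
top yellow H,S,V at centre [ 26 187 252]
top green H,S,V at centre [ 76 111 138]
scene red H,S,V at centre [  1 169 193]
scene blue H,S,V at centre [109 149 170]
scene yellow H,S,V at centre [ 25 153 244]
scene green H,S,V at centre [ 76  82 133]
```

Run:
```python
from h import *
d=load('top'); print(onplane(d,[[418,207],[418,272],[445,62],[432,274]],0).round(0).tolist())
plan([310,-330,200],-30)
```

```text
[[546.0, -612.0, 0.0], [307.0, -602.0, 0.0], [1136.0, -749.0, 0.0], [301.0, -653.0, 0.0]]
at [ 174.4 -625.6  230.5] -74.43 to -30 F [-0.1 -0.7 -1.1] w 85.4 t 0.1
[[-0.69,0.09,0.58,0,-0.99,0],[-0.64,0.09,0.64,0,-0.99,0],[-0.58,0.09,0.69,0,-0.99,0],[-0.52,0.09,0.74,0,-0.99,0],[-0.45,0.09,0.78,0,-0.99,0],[-0.38,0.09,0.82,0,-0.99,0],[-0.31,0.08,0.85,0,-0.99,0],[-0.24,0.08,0.87,0,-0.99,0]]
[[-0.16,0.08,0.89,0,-0.99,0]]
```

Call:
{"api": "apply_moves", "payload": {
  "commands": [
    [[-0.69, 0.09, 0.58, 0, -0.99, 0], [-0.64, 0.09, 0.64, 0, -0.99, 0], [-0.58, 0.09, 0.69, 0, -0.99, 0], [-0.52, 0.09, 0.74, 0, -0.99, 0], [-0.45, 0.09, 0.78, 0, -0.99, 0], [-0.38, 0.09, 0.82, 0, -0.99, 0], [-0.31, 0.08, 0.85, 0, -0.99, 0], [-0.24, 0.08, 0.87, 0, -0.99, 0]]
  ],
  "claw": 85
}}

```text
clock: 0.77
eef_pos: [289.0, -358.8, 197.2]
tool_rot: [-1.577, 0.003, -0.592]
force: [1.9, 0.1, 0.0]
width: 85.0
```

Call:
{"api": "apply_moves", "payload": {
  "commands": [
    [[-0.16, 0.08, 0.89, 0, -0.99, 0], [0, 0, 0, 0, 0, 0]]
  ]
}}

```text
clock: 0.93
eef_pos: [305.8, -316.6, 193.0]
tool_rot: [-1.572, 0.007, -0.488]
force: [0.3, -0.8, -0.7]
width: 85.0
```

Run:
```python
from h import *
print(readout.read_state()['qpos'].round(2))
plan([629,-284,130],14.2)
```

```text
[ 0.88  0.4  -0.2   2.11  0.13  0.65  0.1 ]
at [ 305.8 -316.6  193. ] -27.97 to 14.2 F [ 0.3 -0.8 -0.7] w 85.0 t 0.9
[[0.75,0.17,0.5,0,-0.94,-0.01],[0.79,0.17,0.44,0,-0.94,-0.01],[0.82,0.17,0.37,0,-0.94,-0.01],[0.85,0.17,0.3,0,-0.94,-0.01],[0.87,0.17,0.23,0,-0.94,-0.01],[0.89,0.17,0.16,0,-0.94,-0.01],[0.9,0.17,0.09,0,-0.94,-0.01],[0.9,0.17,0.01,0,-0.94,-0.01]]
[[0.9,0.17,-0.06,0,-0.94,-0.01]]
```

Call:
{"api": "apply_moves", "payload": {
  "commands": [
    [[0.75, 0.17, 0.5, 0, -0.94, 0], [0.79, 0.17, 0.44, 0, -0.94, 0], [0.82, 0.17, 0.37, 0, -0.94, 0], [0.85, 0.17, 0.3, 0, -0.94, 0], [0.87, 0.17, 0.23, 0, -0.94, 0], [0.89, 0.17, 0.16, 0, -0.94, 0], [0.9, 0.17, 0.09, 0, -0.94, 0], [0.9, 0.17, 0.01, 0, -0.94, 0]]
  ]
}}

```text
clock: 1.6
eef_pos: [593.1, -284.1, 131.5]
tool_rot: [-1.566, 0.018, 0.188]
force: [0.8, 0.7, 0.9]
width: 85.1
```

Call:
{"api": "apply_moves", "payload": {
  "commands": [
    [[0.8, 0.12, -0.06, 0, -0.8, 0], [0, 0, 0, 0, 0, 0]]
  ]
}}

```text
clock: 1.77
eef_pos: [632.5, -276.4, 122.8]
tool_rot: [-1.561, 0.013, 0.268]
force: [0.3, 0.3, 0.0]
width: 85.2
```

Run:
```python
from h import *
plan([629,-284,10],14.2,n=6)
d=grab('scene');print(blob(d,'yellow',40,near=(629,-284)))
```

```text
at [ 632.5 -276.4  122.8] 15.38 to 14.2 F [0.3 0.3 0. ] w 85.2 t 1.8
[[-0.02,0.47,-0.03,-0.02,0.04,-0.02],[-0.02,0.47,-0.03,-0.02,0.04,-0.02],[-0.02,0.47,-0.03,-0.02,0.04,-0.02],[-0.02,0.47,-0.03,-0.02,0.04,-0.02],[-0.02,0.47,-0.03,-0.02,0.04,-0.02],[-0.02,0.47,-0.03,-0.02,0.04,-0.02]]
[(630.9873657226562, -284.4255065917969, 64.6319580078125, 109.56806945800781, 14.313271522521973)]
```

Call:
{"api": "apply_moves", "payload": {
  "commands": [
    [[-0.12, 0.4, -0.17, -0.1, 0.24, -0.13], [0, 0.5, 0, 0, 0, 0], [0, 0.5, 0, 0, 0, 0], [0, 0.5, 0, 0, 0, 0], [0, 0.5, 0, 0, 0, 0], [0, 0, 0, 0, 0, 0]]
  ]
}}

```text
clock: 2.32
eef_pos: [618.8, -290.2, 23.5]
tool_rot: [-1.572, 0.012, 0.233]
force: [-0.9, -0.4, -1.3]
width: 84.9
```

Run:
```python
from h import *
plan([629.5,-284,10],14.2,n=1)
```

```text
at [ 618.8 -290.2   23.5] 13.38 to 14.2 F [-0.9 -0.4 -1.3] w 84.9 t 2.3
[[0.3,0.33,0.09,0.02,-0.16,-0.14]]
```

Call:
{"api": "apply_moves", "payload": {
  "commands": [
    [[0.27, 0, 0.08, 0, -0.16, -0.14], [0, 0, 0, 0, 0, 0], [0, 0, 0, 0, 0, 0], [0, 0, 0, 0, 0, 0]]
  ]
}}

```text
clock: 2.65
eef_pos: [627.9, -286.1, 26.1]
tool_rot: [-1.573, -0.0, 0.245]
force: [0.7, 0.2, -0.5]
width: 85.2
```

Run:
```python
from h import *
plan([629.5,-284,10],14.2,n=1)
d=grab('scene');print(blob(d,'yellow',40,near=(629,-284)))
d=grab('top');print(blob(d,'yellow',40,near=(629,-284)))
plan([629.5,-284,10],14.2,n=1)
```

```text
at [ 627.9 -286.1   26.1] 14.04 to 14.2 F [ 0.7  0.2 -0.5] w 85.2 t 2.6
[[0.05,0.4,0.04,0.03,-0.03,0.01]]
[(634.0949096679688, -297.300048828125, 64.36534881591797, 83.66156768798828, 14.372307777404785)]
[(620.9173583984375, -257.5672912597656, 59.01976776123047, 66.13554382324219, -73.06086158752441)]
at [ 627.9 -286.5   26.2] 14.03 to 14.2 F [ 0.  -1.  -0.6] w 85.0 t 2.8
[[0.05,0.4,0.05,0.04,-0.03,0.01]]
```

Call:
{"api": "apply_moves", "payload": {
  "commands": [
    [[0.05, 0.2, 0.05, 0.04, -0.03, 0], [0, 0.2, 0, 0, 0, 0], [0, 0, 0, 0, 0, 0], [0, 0, 0, 0, 0, 0]]
  ]
}}

```text
clock: 3.08
eef_pos: [630.5, -284.3, 10.4]
tool_rot: [-1.572, -0.003, 0.248]
force: [0.9, 0.1, 0.3]
width: 84.9
```

Call:
{"api": "apply_moves", "payload": {
  "commands": [
    [[0, 0, 0, 0, 0, 0], [0, 0, 0, 0, 0, 0], [0, 0, 0, 0, 0, 0], [0, 0, 0, 0, 0, 0], [0, 0, 0, 0, 0, 0], [0, 0, 0, 0, 0, 0], [0, 0, 0, 0, 0, 0], [0, 0, 0, 0, 0, 0]]
  ],
  "claw": 30
}}

```text
clock: 3.75
eef_pos: [629.7, -284.2, 9.9]
tool_rot: [-1.571, -0.001, 0.248]
force: [0.2, 0.4, 0.4]
width: 61.2
```

Run:
```python
from h import *
plan([629.5,-284,160],14.2)
```

```text
at [ 629.7 -284.2    9.9] 14.2 to 14.2 F [0.2 0.4 0.4] w 61.2 t 3.8
[[0,-0.94,0,0,0,0],[0,-0.94,0,0,0,0],[0,-0.94,0,0,0,0],[0,-0.94,0,0,0,0]]
```

Call:
{"api": "apply_moves", "payload": {
  "commands": [
    [[0, -0.6, 0, 0, 0, 0], [0, -0.9, 0, 0, 0, 0], [0, -0.9, 0, 0, 0, 0], [0, 0, 0, 0, 0, 0], [0, 0, 0, 0, 0, 0]]
  ]
}}

```text
clock: 4.17
eef_pos: [622.7, -282.1, 100.2]
tool_rot: [-1.561, 0.014, 0.249]
force: [-0.7, 0.4, -8.1]
width: 60.7
```

```bash
cat >> h.py <<'E'
def lugs(d,c,z,name,S=6,R0=70):
    """centroids on plane z of spots inside a lid/block face which differ from its colour"""
    img=cv2.resize(d['image'],None,fx=S,fy=S,interpolation=cv2.INTER_CUBIC)
    lab=cv2.cvtColor(img,cv2.COLOR_RGB2LAB).astype(np.float32)
    m=mask(d['image'],name,S,smin=80); cs=cv2.findContours(m,cv2.RETR_EXTERNAL,cv2.CHAIN_APPROX_NONE)[0]
    u=proj(d,[[c[0],c[1],z]])[0]*S
    cs=[k for k in cs if cv2.contourArea(k)>60*S*S and np.linalg.norm(np.mean(k.reshape(-1,2),0)-u)<25*S]
    if not cs: return None
    k=cv2.convexHull(max(cs,key=cv2.contourArea)); f=cv2.drawContours(np.zeros(m.shape,np.uint8),[k],-1,1,-1)
    f=cv2.erode(f,np.ones((int(2.2*S),int(2.2*S))))
    med=np.median(lab[f>0],axis=0); dd=np.linalg.norm((lab-med)*[.5,1,1],axis=2)*f
    t=np.percentile(dd[f>0],99)*.5; n,_,st,ce=cv2.connectedComponentsWithStats((dd>t).astype(np.uint8))
    lb=_ ; out=[]
    for i in np.argsort(-st[1:,4])[:2]+1:
        w=np.where(lb==i,dd,0); ys,xs=np.nonzero(w); ww=w[ys,xs]
        out.append(((xs*ww).sum()/ww.sum(),(ys*ww).sum()/ww.sum()))
    return onplane(d,(np.array(out)+.5)/S-.5,z)[:,:2]
E
python3 - <<'E'
from h import *
plan([616,-50.5,110],-13.3)
for n in('top','scene'):
    d=grab(n)
    for nm,c,z in(('red',(616,-51),20),('blue',(453,-263),44),('green',(630,297),44),('yellow',(629.7,-284.2),readout.read_state()['eef_pos'][2]+34)):
        L=lugs(d,c,z,nm)
        if L is None or len(L)<2: print(n,nm,'none'); continue
        v=L[0]-L[1]; print(n,nm,L.mean(0).round(1),'sep',np.linalg.norm(v).round(1),'ang-90',round((np.degrees(np.arctan2(v[1],v[0]))-90+90)%180-90,1), [np.round(b,1).tolist() for b in blob(d,nm,z-4,near=c,smin=90)])
print(readout.read_state()['eef_pos'])
E
```

```text
at [ 622.7 -282.1  100.2] 14.24 to -13.3 F [-0.7  0.4 -8.1] w 60.7 t 4.2
[[0.21,-0.03,0.94,-0.01,0.92,-0.03],[0.13,-0.03,0.96,-0.01,0.92,-0.03],[0.06,-0.04,0.96,-0.01,0.92,-0.03],[-0.02,-0.04,0.97,-0.01,0.92,-0.03],[-0.1,-0.04,0.96,-0.01,0.92,-0.03],[-0.17,-0.04,0.95,-0.01,0.92,-0.03]]
top red [609.6 -66.8] sep 30.3 ang-90 -17.0 [[614.5, -51.0, 60.8, 104.0, -13.5]]
top blue [ 448.5 -261.8] sep 64.1 ang-90 -12.2 [[451.7, -261.5, 64.1, 111.3, -12.7]]
top green [622.9 296.9] sep 63.4 ang-90 17.1 [[627.7, 296.7, 57.9, 105.2, 17.5]]
top yellow [ 609.5 -237. ] sep 51.1 ang-90 -75.6 [[614.0, -252.6, 54.6, 65.6, -74.9]]
scene red [628.1 -80.4] sep 33.4 ang-90 -69.9 [[621.7, -56.0, 66.9, 108.0, -13.0]]
scene blue [ 458.1 -270.2] sep 56.1 ang-90 -19.7 [[451.9, -276.5, 69.2, 85.7, -12.2]]
scene green [629.9 292.4] sep 63.3 ang-90 17.1 []
scene yellow [ 649.2 -320.5] sep 28.0 ang-90 68.9 [[627.4, -297.6, 60.9, 78.4, 14.7]]
[ 623.16602885 -282.1610486    99.71574285]
```

```bash
cat >> h.py <<'E'
def blockcentre(d,name,near,ang,zt,zb,hx,hy,S=4,**k):
    """silhouette of a box: edges away from the camera are top edges, edges towards it bottom edges"""
    m=mask(d['image'],name,S,**k); m=cv2.morphologyEx(m,cv2.MORPH_CLOSE,np.ones((9,9)))
    cs=[c for c in cv2.findContours(m,cv2.RETR_EXTERNAL,cv2.CHAIN_APPROX_NONE)[0] if cv2.contourArea(c)>60*S*S]
    u=proj(d,[[near[0],near[1],zt]])[0]*S; c=min(cs,key=lambda k:np.linalg.norm(k.reshape(-1,2).mean(0)-u)).reshape(-1,2)
    Rm,t,_,_=cam(d); C=(-Rm.T@t)[:2]; a=np.radians(ang); out=[]
    for e,h in((np.array([np.cos(a),np.sin(a)]),hx),(np.array([-np.sin(a),np.cos(a)]),hy)):
        sg=np.sign((C-np.array(near))@e)
        q=[(onplane(d,(c+.5)/S-.5,z)[:,:2]@e)*sg for z in(zt,zb)]
        far=np.percentile(q[0],2); nr=np.percentile(q[1],98); out.append((sg*(far+nr)/2,nr-far-2*h))
    o=np.array([out[0][0],out[1][0]]); return np.array([[np.cos(a),-np.sin(a)],[np.sin(a),np.cos(a)]])@o,[round(x[1],1) for x in out]
E
python3 - <<'E'
from h import *
for n in('top','scene'):
    d=load(n)
    for sm in(90,120): print(n,blockcentre(d,'red',(616,-51),-13.3,16,0,27,50,smin=sm))
E
```

```text
top (array([615.94491511, -51.56172752]), [np.float64(3.1), np.float64(3.3)])
top (array([615.91531114, -51.51885345]), [np.float64(-0.1), np.float64(0.3)])
scene (array([616.57353276, -50.50623403]), [np.float64(-0.3), np.float64(-0.7)])
scene (array([616.60274752, -50.5239378 ]), [np.float64(-2.4), np.float64(-2.6)])
```

Call:
{"api": "apply_moves", "payload": {
  "commands": [
    [[0.21, 0, 0.94, 0, 0.92, 0], [0.13, 0, 0.96, 0, 0.92, 0], [0.06, 0, 0.96, 0, 0.92, 0], [0, 0, 0.97, 0, 0.92, 0], [-0.1, 0, 0.96, 0, 0.92, 0], [-0.17, 0, 0.75, 0, 0.75, 0], [0, 0, 0, 0, 0, 0], [0, 0, 0, 0, 0, 0]]
  ]
}}

```text
clock: 4.93
eef_pos: [606.5, -53.1, 81.8]
tool_rot: [-1.574, 0.042, -0.25]
force: [0.5, -1.5, -6.8]
width: 60.5
```

Run:
```python
from h import *
plan([616,-50.5,60],-13.3,n=2)
d=grab('scene'); e=grab('top'); 
x=cv2.resize(d['image'][190:310,190:340],None,fx=2.66,fy=2.66,interpolation=2);y=cv2.resize(e['image'][130:250,190:340],None,fx=2.66,fy=2.66,interpolation=2)
cv2.imwrite('pics/p1.png',np.hstack([x,y])[:,:,::-1])
```

```text
at [606.5 -53.1  81.8] -14.31 to -13.3 F [ 0.5 -1.5 -6.8] w 60.5 t 4.9
[[0.12,0.27,0.06,0.02,-0.1,-0.24],[0.11,0.27,0.06,0.02,-0.1,-0.24]]
```

View pics/p1.png

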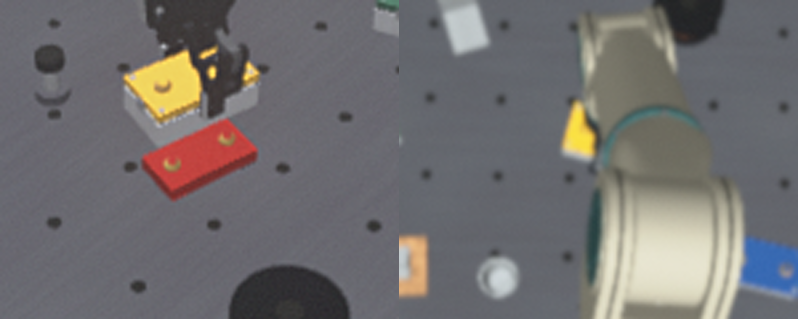

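Call:
{"api": "apply_moves", "payload": {
  "commands": [
    [[0.23, 0.3, 0.06, 0.04, -0.2, -0.48], [0, 0.25, 0, 0, 0, 0], [0, 0, 0, 0, 0, 0], [0, 0, 0, 0, 0, 0], [0, 0, 0, 0, 0, 0]]
  ]
}}

```text
clock: 5.45
eef_pos: [613.6, -61.7, 55.8]
tool_rot: [-1.575, 0.006, -0.242]
force: [-0.6, -0.5, -6.2]
width: 60.9
```

```bash
cat >> h.py <<'E'
def held(name,off=30,show=True):
    """lid rectangle of the held housing (scene camera) minus TCP, in tool x / z axes"""
    d=grab('scene'); s=readout.read_state(); p=s['eef_pos']; yaw=s['tool_rot'][2]
    m=mask(d['image'],name,4,smin=90); z=p[2]+off
    u=proj(d,[[p[0],p[1],z]])[0]*4; P=[]
    for c in cv2.findContours(m,cv2.RETR_EXTERNAL,cv2.CHAIN_APPROX_NONE)[0]:
        if cv2.contourArea(c)>100 and np.linalg.norm(c.reshape(-1,2).mean(0)-u)<120: P.append(c.reshape(-1,2))
    P=onplane(d,(np.vstack(P)+.5)/4-.5,z)[:,:2]-p[:2]
    ex=np.array([np.cos(yaw),np.sin(yaw)]); ez=np.array([-ex[1],ex[0]]); r=[]
    for e in(ex,ez):
        q=P@e; a,b=np.percentile(q,1),np.percentile(q,99); r+=[round((a+b)/2,1),round(b-a,1)]
    print('held: x off,size, z off,size',r,'rect',np.round(cv2.minAreaRect(P.astype(np.float32))[2],1))
E
python3 - <<'E'
from h import *
held('yellow')
plan([616.2,-51,40],-13.3,n=2)
E
```

```text
held: x off,size, z off,size [np.float64(1.2), np.float64(61.4), np.float64(-0.5), np.float64(107.9)] rect 75.7
at [613.8 -62.1  56. ] -13.87 to -13.3 F [-0.7 -0.3 -6.9] w 61.2 t 5.5
[[0,0.2,0.14,0.02,-0.06,-0.03],[0,0.2,0.14,0.02,-0.06,-0.03]]
```

Call:
{"api": "apply_moves", "payload": {
  "commands": [
    [[0, 0, 0.28, 0.04, -0.12, -0.06], [0, 0, 0, 0, 0, 0], [0, 0, 0, 0, 0, 0], [0, 0, 0, 0, 0, 0]]
  ]
}}

```text
clock: 5.83
eef_pos: [617.8, -50.7, 57.3]
tool_rot: [-1.57, -0.003, -0.232]
force: [1.3, 0.8, -6.7]
width: 60.9
```

Run:
```python
from h import *
held('yellow')
plan([616.2,-51,28],-13.3,n=1)
```

```text
held: x off,size, z off,size [np.float64(0.6), np.float64(60.4), np.float64(-21.5), np.float64(66.4)] rect 75.6
at [617.9 -51.   57.4] -13.31 to -13.3 F [ 0.5 -0.1 -6.3] w 60.8 t 5.9
[[-0.04,0.73,-0.01,0,0,0.03]]
```

Call:
{"api": "apply_moves", "payload": {
  "commands": [
    [[-0.04, 0.2, -0.01, 0, 0, 0.03], [0, 0.2, 0, 0, 0, 0], [0, 0.15, 0, 0, 0, 0], [0, 0, 0, 0, 0, 0], [0, 0, 0, 0, 0, 0]]
  ]
}}

```text
clock: 6.3
eef_pos: [615.9, -51.3, 32.9]
tool_rot: [-1.571, 0.0, -0.232]
force: [-0.9, 0.9, -7.1]
width: 61.0
```

Run:
```python
from h import *
plan([616.2,-51,26],-13.3,n=1)
```

```text
at [615.9 -51.3  32.9] -13.3 to -13.3 F [-0.9  0.9 -7.1] w 61.0 t 6.3
[[0.01,0.17,0.01,0,0,0]]
```

Call:
{"api": "apply_moves", "payload": {
  "commands": [
    [[0.01, 0.1, 0.01, 0, 0, 0], [0, 0.05, 0, 0, 0, 0], [0, 0, 0, 0, 0, 0], [0, 0.04, 0, 0, 0, 0], [0, 0, 0, 0, 0, 0], [0, 0, 0, 0, 0, 0]]
  ]
}}

```text
clock: 6.8
eef_pos: [617.0, -51.2, 27.1]
tool_rot: [-1.571, -0.001, -0.232]
force: [0.6, -0.4, -7.3]
width: 61.1
```

Call:
{"api": "apply_moves", "payload": {
  "commands": [
    [[0, 0.04, 0, 0, 0, 0], [0, 0.02, 0, 0, 0, 0], [0, 0, 0, 0, 0, 0]]
  ]
}}

```text
clock: 7.05
eef_pos: [617.6, -51.2, 26.0]
tool_rot: [-1.571, -0.002, -0.233]
force: [-0.5, -0.3, -7.3]
width: 61.1
```

Run:
```python
from h import *
plan([616.2,-51,26],-13.3,n=1)
```

```text
at [617.6 -51.2  26. ] -13.33 to -13.3 F [-0.5 -0.3 -7.3] w 61.1 t 7.0
[[-0.03,0,0,0.01,-0.01,0.03]]
```

Call:
{"api": "apply_moves", "payload": {
  "commands": [
    [[-0.02, 0.02, 0, 0, 0, 0], [0, 0, 0, 0, 0, 0], [0, 0, 0, 0, 0, 0], [0, 0, 0, 0, 0, 0]]
  ]
}}

```text
clock: 7.38
eef_pos: [617.7, -51.2, 26.0]
tool_rot: [-1.571, -0.004, -0.233]
force: [-0.7, -0.2, -0.7]
width: 61.0
```

Call:
{"api": "apply_moves", "payload": {
  "commands": [
    [[0, 0, 0, 0, 0, 0], [0, 0, 0, 0, 0, 0], [0, 0, 0, 0, 0, 0], [0, 0, 0, 0, 0, 0], [0, 0, 0, 0, 0, 0], [0, 0, 0, 0, 0, 0]]
  ],
  "claw": 85
}}

```text
clock: 7.88
eef_pos: [620.6, -51.0, 27.0]
tool_rot: [-1.569, -0.01, -0.233]
force: [0.5, -0.1, 0.2]
width: 85.2
```

Call:
{"api": "apply_moves", "payload": {
  "commands": [
    [[0, -0.5, 0, 0, 0, 0], [0, -0.9, 0, 0, 0, 0], [0, -0.9, 0, 0, 0, 0], [0, -0.5, 0, 0, 0, 0], [0, 0, 0, 0, 0, 0], [0, 0, 0, 0, 0, 0]]
  ]
}}

```text
clock: 8.38
eef_pos: [618.6, -50.6, 142.2]
tool_rot: [-1.57, -0.007, -0.232]
force: [-0.7, 0.8, -0.9]
width: 84.8
```

Run:
```python
from h import *
plan([453,-263,130],-12.7)
a=grab('scene');b=grab('top')
for d in (a,b):
    print([np.round(x,1).tolist() for x in blob(d,'yellow',56,near=(616,-51),smin=90)],[np.round(x,1).tolist() for x in blob(d,'blue',40,near=(453,-263),smin=90)],[np.round(x,1).tolist() for x in blob(d,'green',40,near=(630,297),smin=70)])
```

```text
at [618.6 -50.6 142.2] -13.3 to -12.7 F [-0.7  0.8 -0.9] w 84.8 t 8.4
[[-0.4,0.04,-0.87,0,-0.02,0.01],[-0.4,0.04,-0.87,0,-0.02,0.01],[-0.4,0.04,-0.87,0,-0.02,0.01],[-0.41,0.04,-0.87,0,-0.02,0.01],[-0.41,0.04,-0.87,0,-0.02,0.01],[-0.41,0.04,-0.87,0,-0.02,0.01],[-0.41,0.04,-0.87,0,-0.02,0.01]]
[[618.0, -53.7, 62.0, 113.3, -13.2]] [[455.0, -264.2, 69.7, 111.8, -12.6]] [[630.3, 293.9, 60.1, 116.1, 17.6]]
[[625.9, -13.6, 34.7, 68.1, 81.1]] [[449.4, -272.3, 64.4, 93.6, -12.2]] [[628.1, 296.9, 62.9, 109.5, 17.7]]
```

Call:
{"api": "apply_moves", "payload": {
  "commands": [
    [[-0.4, 0, -0.87, 0, 0, 0], [-0.4, 0, -0.87, 0, 0, 0], [-0.4, 0, -0.87, 0, 0, 0], [-0.4, 0, -0.87, 0, 0, 0], [-0.41, 0, -0.87, 0, 0, 0], [-0.41, 0, -0.87, 0, 0, 0], [-0.21, 0, -0.47, 0, 0, 0], [0, 0, 0, 0, 0, 0]]
  ]
}}

```text
clock: 9.15
eef_pos: [452.3, -249.0, 126.8]
tool_rot: [-1.563, 0.014, -0.223]
force: [-0.9, -0.0, 0.1]
width: 84.7
```

Call:
{"api": "apply_moves", "payload": {
  "commands": [
    [[0, 0, 0, 0, 0, 0], [0, 0, 0, 0, 0, 0]]
  ]
}}

```text
clock: 9.32
eef_pos: [450.3, -249.2, 124.6]
tool_rot: [-1.562, 0.019, -0.227]
force: [-0.2, 0.3, -0.7]
width: 85.1
```

Run:
```python
from h import *
plan([453.2,-263,60],-12.7,n=3)
a=grab('scene');b=grab('top')
for d in (a,b):
    print([np.round(x,1).tolist() for x in blob(d,'yellow',56,near=(616,-51),smin=90)],[np.round(x,1).tolist() for x in blob(d,'blue',40,near=(453,-263),smin=90)])
```

```text
at [ 450.3 -249.2  124.6] -12.99 to -12.7 F [-0.2  0.3 -0.7] w 85.1 t 9.3
[[0.06,0.54,-0.11,-0.04,-0.02,-0.07],[0.06,0.54,-0.11,-0.04,-0.02,-0.07],[0.05,0.54,-0.11,-0.04,-0.02,-0.07]]
[[617.9, -53.7, 61.7, 113.5, -13.0]] [[455.1, -264.1, 69.7, 111.6, -12.6]]
[[616.3, -50.9, 66.7, 113.3, -13.1]] [[456.4, -239.9, 63.7, 67.4, -13.5]]
```

Call:
{"api": "apply_moves", "payload": {
  "commands": [
    [[0.16, 0.4, -0.33, -0.11, -0.06, -0.2], [0, 0.5, 0, 0, 0, 0], [0, 0.5, 0, 0, 0, 0], [0, 0.2, 0, 0, 0, 0], [0, 0, 0, 0, 0, 0], [0, 0, 0, 0, 0, 0]]
  ]
}}

```text
clock: 9.92
eef_pos: [463.9, -253.9, 59.1]
tool_rot: [-1.567, -0.008, -0.202]
force: [-0.1, 0.3, 0.7]
width: 85.1
```

Run:
```python
from h import *
plan([453.2,-263,10],-12.7,n=2)
```

```text
at [ 463.9 -253.9   59.1] -11.58 to -12.7 F [-0.1  0.3  0.7] w 85.1 t 9.9
[[-0.11,0.61,-0.14,-0.02,0.11,0.04],[-0.11,0.61,-0.14,-0.02,0.11,0.04]]
```

Call:
{"api": "apply_moves", "payload": {
  "commands": [
    [[-0.22, 0, -0.28, -0.04, 0.22, 0.08], [0, 0, 0, 0, 0, 0], [0, 0.25, 0, 0, 0, 0], [0, 0.3, 0, 0, 0, 0], [0, 0.2, 0, 0, 0, 0], [0, 0, 0, 0, 0, 0], [0, 0, 0, 0, 0, 0]]
  ]
}}

```text
clock: 10.5
eef_pos: [455.0, -265.0, 30.8]
tool_rot: [-1.573, -0.008, -0.223]
force: [-0.2, -0.2, 0.8]
width: 85.1
```

Run:
```python
from h import *
plan([453.2,-263,10],-12.7,n=1)
```

```text
at [ 455.  -265.    30.8] -12.77 to -12.7 F [-0.2 -0.2  0.8] w 85.1 t 10.5
[[-0.06,0.52,0.04,0.02,-0.01,0.09]]
```

Call:
{"api": "apply_moves", "payload": {
  "commands": [
    [[-0.06, 0.2, 0.04, 0.02, 0, 0.09], [0, 0.2, 0, 0, 0, 0], [0, 0.1, 0, 0, 0, 0], [0, 0, 0, 0, 0, 0], [0, 0, 0, 0, 0, 0]]
  ]
}}

```text
clock: 10.92
eef_pos: [453.3, -262.9, 9.2]
tool_rot: [-1.571, 0.0, -0.223]
force: [0.6, -0.3, 0.4]
width: 84.8
```

Run:
```python
from h import *
plan([453.2,-263,10],-12.7,n=1)
```

```text
at [ 453.3 -262.9    9.2] -12.78 to -12.7 F [ 0.6 -0.3  0.4] w 84.8 t 10.9
[[0,-0.02,0,0,-0.02,0]]
```

Call:
{"api": "apply_moves", "payload": {
  "commands": [
    [[0, 0, 0, 0, 0, 0], [0, 0, 0, 0, 0, 0], [0, 0, 0, 0, 0, 0], [0, 0, 0, 0, 0, 0], [0, 0, 0, 0, 0, 0], [0, 0, 0, 0, 0, 0], [0, 0, 0, 0, 0, 0], [0, 0, 0, 0, 0, 0]]
  ],
  "claw": 30
}}

```text
clock: 11.58
eef_pos: [452.7, -262.6, 9.4]
tool_rot: [-1.571, 0.001, -0.223]
force: [0.6, 1.4, -1.4]
width: 60.9
```

Call:
{"api": "apply_moves", "payload": {
  "commands": [
    [[0, -0.4, 0, 0, 0, 0], [0, -0.7, 0, 0, 0, 0], [0, -0.7, 0, 0, 0, 0], [0, -0.7, 0, 0, 0, 0], [0, -0.3, 0, 0, 0, 0], [0, 0, 0, 0, 0, 0], [0, 0, 0, 0, 0, 0]]
  ]
}}

```text
clock: 12.17
eef_pos: [448.5, -260.6, 121.2]
tool_rot: [-1.568, 0.013, -0.223]
force: [-0.4, -0.0, -6.1]
width: 60.5
```

Run:
```python
from h import *
held('blue')
plan([616.2,-51,115],-13.3)
```

```text
held: x off,size, z off,size [np.float64(2.7), np.float64(73.3), np.float64(-0.6), np.float64(111.4)] rect 77.1
at [ 448.3 -260.5  120.9] -12.75 to -13.3 F [-0.2 -0.9 -6.5] w 61.3 t 12.2
[[0.42,0.02,0.86,-0.01,0.02,-0.02],[0.42,0.02,0.86,-0.01,0.02,-0.02],[0.42,0.02,0.86,-0.01,0.02,-0.02],[0.42,0.02,0.86,-0.01,0.02,-0.02],[0.42,0.02,0.86,-0.01,0.02,-0.02],[0.41,0.02,0.87,-0.01,0.02,-0.02],[0.41,0.02,0.87,-0.01,0.02,-0.02]]
```

Call:
{"api": "apply_moves", "payload": {
  "commands": [
    [[0.42, 0, 0.86, 0, 0, 0], [0.42, 0, 0.86, 0, 0, 0], [0.42, 0, 0.86, 0, 0, 0], [0.42, 0, 0.86, 0, 0, 0], [0.42, 0, 0.86, 0, 0, 0], [0.41, 0, 0.87, 0, 0, 0], [0.1, 0, 0.3, 0, 0, 0], [0, 0, 0, 0, 0, 0]]
  ]
}}

```text
clock: 12.88
eef_pos: [594.8, -65.4, 102.0]
tool_rot: [-1.57, 0.039, -0.234]
force: [0.4, -0.6, -5.2]
width: 61.1
```

Call:
{"api": "apply_moves", "payload": {
  "commands": [
    [[0, 0, 0, 0, 0, 0], [0, 0, 0, 0, 0, 0]]
  ]
}}

```text
clock: 13.05
eef_pos: [592.5, -63.9, 98.4]
tool_rot: [-1.571, 0.045, -0.231]
force: [-0.3, 0.2, -6.2]
width: 60.6
```

Run:
```python
from h import *
plan([616.2,-51,90],-13.3,n=1)
```

```text
at [592.5 -63.9  98.4] -13.23 to -13.3 F [-0.3  0.2 -6.2] w 60.6 t 13.1
[[0.51,0.19,0.45,0,0.01,-0.52]]
```

Call:
{"api": "apply_moves", "payload": {
  "commands": [
    [[0.3, 0.05, 0.25, 0, 0, -0.5], [0.2, 0, 0.2, 0, 0, 0], [0, 0, 0, 0, 0, 0], [0, 0, 0, 0, 0, 0], [0, 0, 0, 0, 0, 0]]
  ]
}}

```text
clock: 13.47
eef_pos: [610.3, -59.7, 92.6]
tool_rot: [-1.579, 0.012, -0.241]
force: [0.6, -0.8, -4.8]
width: 61.0
```

Run:
```python
from h import *
plan([616.2,-51,80],-13.3,n=1)
held('blue')
```

```text
at [610.3 -59.7  92.6] -13.78 to -13.3 F [ 0.6 -0.8 -4.8] w 61.0 t 13.5
[[0.1,0.31,0.25,0.09,-0.1,-0.13]]
held: x off,size, z off,size [np.float64(2.6), np.float64(69.5), np.float64(-1.3), np.float64(111.0)] rect 76.2
```

Call:
{"api": "apply_moves", "payload": {
  "commands": [
    [[0.1, 0, 0.25, 0.09, -0.1, -0.13], [0, 0.1, 0, 0, 0, 0], [0, 0.1, 0, 0, 0, 0], [0, 0, 0, 0, 0, 0], [0, 0, 0, 0, 0, 0]]
  ]
}}

```text
clock: 13.93
eef_pos: [615.9, -52.7, 83.9]
tool_rot: [-1.572, 0.001, -0.234]
force: [-1.3, 0.4, -5.3]
width: 61.2
```

Run:
```python
from h import *
plan([616.2,-51,65.4],-13.3,n=1)
```

```text
at [615.9 -52.7  83.9] -13.4 to -13.3 F [-1.3  0.4 -5.3] w 61.2 t 13.9
[[0,0.46,0.04,0.01,-0.02,-0.01]]
```

Call:
{"api": "apply_moves", "payload": {
  "commands": [
    [[0.01, 0.1, 0.04, 0.01, -0.02, 0], [0, 0.12, 0, 0, 0, 0], [0, 0.04, 0, 0, 0, 0], [0, 0, 0, 0, 0, 0], [0, 0, 0, 0, 0, 0]]
  ]
}}

```text
clock: 14.35
eef_pos: [616.3, -51.1, 72.0]
tool_rot: [-1.571, 0.002, -0.232]
force: [0.5, 0.2, -5.3]
width: 60.9
```

Run:
```python
from h import *
plan([616.2,-51,65.4],-13.3,n=1)
```

```text
at [616.3 -51.1  72. ] -13.29 to -13.3 F [ 0.5  0.2 -5.3] w 60.9 t 14.3
[[0,0.16,0,0,0,-0.02]]
```

Call:
{"api": "apply_moves", "payload": {
  "commands": [
    [[0, 0.08, 0, 0, 0, 0], [0, 0.05, 0, 0, 0, 0], [0, 0.03, 0, 0, 0, 0], [0, 0, 0, 0, 0, 0]]
  ]
}}

```text
clock: 14.68
eef_pos: [616.7, -51.1, 65.5]
tool_rot: [-1.571, 0.001, -0.232]
force: [-1.1, 0.3, -2.9]
width: 61.0
```

Call:
{"api": "apply_moves", "payload": {
  "commands": [
    [[0, 0.03, 0, 0, 0, 0], [0, 0.02, 0, 0, 0, 0], [0, 0, 0, 0, 0, 0]]
  ]
}}

```text
clock: 14.93
eef_pos: [616.8, -51.2, 65.7]
tool_rot: [-1.571, 0.0, -0.232]
force: [-1.2, 1.1, -5.5]
width: 60.4
```

Call:
{"api": "apply_moves", "payload": {
  "commands": [
    [[0, 0.05, 0, 0, 0, 0], [0, 0.03, 0, 0, 0, 0], [0, 0, 0, 0, 0, 0]]
  ]
}}

```text
clock: 15.18
eef_pos: [617.2, -51.2, 65.8]
tool_rot: [-1.572, -0.001, -0.232]
force: [0.1, 0.3, -6.5]
width: 61.0
```

Run:
```python
from h import *
plan([616.2,-51,65.4],-13.3,n=1)
grab('scene')
plan([616.2,-51,65.4],-13.3,n=1)
```

```text
at [617.2 -51.2  65.8] -13.29 to -13.3 F [ 0.1  0.3 -6.5] w 61.0 t 15.2
[[-0.03,0.01,0,0.01,0,0.01]]
at [617.4 -51.2  65.7] -13.29 to -13.3 F [ 0.4  0.4 -6.3] w 61.0 t 15.2
[[-0.03,0.01,0,0.01,0,0.01]]
```

Call:
{"api": "apply_moves", "payload": {
  "commands": [
    [[-0.02, 0.08, 0, 0, 0, 0], [0, 0.04, 0, 0, 0, 0], [0, 0, 0, 0, 0, 0]]
  ]
}}

```text
clock: 15.48
eef_pos: [617.6, -51.2, 66.0]
tool_rot: [-1.572, -0.004, -0.232]
force: [0.2, 0.6, -5.9]
width: 60.7
```

Call:
{"api": "apply_moves", "payload": {
  "commands": [
    [[0, 0, 0, 0, 0, 0], [0, 0, 0, 0, 0, 0], [0, 0, 0, 0, 0, 0], [0, 0, 0, 0, 0, 0], [0, 0, 0, 0, 0, 0], [0, 0, 0, 0, 0, 0]]
  ],
  "claw": 85
}}

```text
clock: 15.98
eef_pos: [621.3, -51.2, 66.6]
tool_rot: [-1.57, -0.011, -0.232]
force: [-0.4, -0.1, -1.1]
width: 84.9
```

Call:
{"api": "apply_moves", "payload": {
  "commands": [
    [[0, -0.3, 0, 0, 0, 0], [0, -0.8, 0, 0, 0, 0], [0, -0.8, 0, 0, 0, 0], [0, -0.5, 0, 0, 0, 0], [0, 0, 0, 0, 0, 0], [0, 0, 0, 0, 0, 0]]
  ]
}}

```text
clock: 16.48
eef_pos: [619.7, -50.8, 168.7]
tool_rot: [-1.57, -0.009, -0.232]
force: [-0.8, -0.5, 0.0]
width: 85.0
```

Run:
```python
from h import *
plan([480,130,170],3)
a=grab('scene');b=grab('top')
for d in (a,b):
    print([np.round(x,1).tolist() for x in blob(d,'blue',96,near=(616,-51),smin=90)],[np.round(x,1).tolist() for x in blob(d,'green',40,near=(630,297),smin=70)])
cv2.imwrite('pics/p2.png',cv2.resize(a['image'][150:300,180:380],None,fx=3,fy=3,interpolation=2)[:,:,::-1])
```

```text
at [619.7 -50.8 168.7] -13.3 to 3 F [-0.8 -0.5  0. ] w 85.0 t 16.5
[[-0.74,-0.01,0.6,0,-0.54,0.02],[-0.71,-0.01,0.63,0,-0.54,0.02],[-0.68,-0.01,0.67,0,-0.54,0.02],[-0.65,-0.01,0.7,0,-0.54,0.02],[-0.61,-0.01,0.73,0,-0.54,0.02],[-0.58,-0.01,0.76,0,-0.54,0.02]]
[[620.3, -53.7, 68.2, 113.2, -13.1]] [[630.1, 294.1, 60.3, 116.7, 17.6]]
[[625.3, -14.6, 37.7, 63.4, 79.4]] [[627.9, 296.9, 62.8, 109.5, 17.6]]
```

View pics/p2.png

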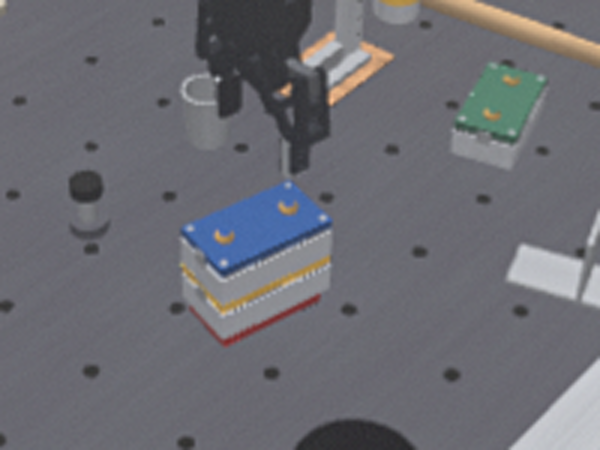

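Run:
```python
from h import *
plan([628.8,290,130],17.6)
```

```text
at [619.4 -50.7 167.6] -13.29 to 17.6 F [-0.4 -0.3 -0.2] w 84.9 t 16.6
[[-0.19,0.1,0.93,0,-0.69,0.01],[-0.14,0.1,0.94,0,-0.69,0.01],[-0.08,0.1,0.94,0,-0.69,0.01],[-0.02,0.1,0.95,0,-0.69,0.01],[0.03,0.1,0.95,0,-0.69,0.01],[0.09,0.1,0.94,0,-0.69,0.01],[0.15,0.1,0.94,0,-0.69,0.01],[0.2,0.1,0.93,0,-0.69,0.01]]
[[0.26,0.1,0.91,0,-0.69,0.01]]
```

Call:
{"api": "apply_moves", "payload": {
  "commands": [
    [[-0.19, 0, 0.93, 0, -0.69, 0], [-0.14, 0, 0.94, 0, -0.69, 0], [-0.08, 0.1, 0.94, 0, -0.69, 0], [-0.02, 0.1, 0.95, 0, -0.69, 0], [0.03, 0.1, 0.95, 0, -0.69, 0], [0.09, 0.1, 0.94, 0, -0.69, 0], [0.15, 0.1, 0.94, 0, -0.69, 0], [0.2, 0.1, 0.93, 0, -0.69, 0]]
  ]
}}

```text
clock: 17.25
eef_pos: [624.2, 245.0, 129.2]
tool_rot: [-1.586, 0.012, 0.248]
force: [0.4, -0.6, 0.3]
width: 85.3
```

Call:
{"api": "apply_moves", "payload": {
  "commands": [
    [[0.15, 0, 0.4, 0, -0.4, 0], [0, 0, 0, 0, 0, 0], [0, 0, 0, 0, 0, 0], [0, 0, 0, 0, 0, 0]]
  ]
}}

```text
clock: 17.58
eef_pos: [618.2, 275.3, 121.2]
tool_rot: [-1.578, 0.024, 0.301]
force: [0.1, -0.3, -0.4]
width: 85.3
```

Run:
```python
from h import *
plan([628.8,296.9,60],17.6,n=3)
a=grab('scene');b=grab('top')
for d in (a,b):
    print([np.round(x,1).tolist() for x in blob(d,'blue',96,near=(616,-51),smin=90)],[np.round(x,1).tolist() for x in blob(d,'green',40,near=(630,297),smin=70)])
```

```text
at [618.2 275.3 121.2] 17.27 to 17.6 F [ 0.1 -0.3 -0.4] w 85.3 t 17.6
[[0.15,0.51,0.15,0.03,-0.02,-0.09],[0.15,0.51,0.15,0.03,-0.02,-0.09],[0.14,0.51,0.15,0.03,-0.02,-0.09]]
[[620.3, -53.8, 68.2, 113.2, -13.4]] [[630.2, 294.0, 60.1, 115.7, 17.3]]
[[617.1, -51.5, 63.9, 113.6, -12.8]] []
```

Blue sits centred on the column axis: the top view gives (617.1, −51.5). Now I go for green.

Call:
{"api": "apply_moves", "payload": {
  "commands": [
    [[0.22, 0, 0.22, 0.09, -0.06, -0.27], [0.2, 0, 0.2, 0, 0, 0], [0, 0, 0, 0, 0, 0], [0, 0.4, 0, 0, 0, 0], [0, 0.4, 0, 0, 0, 0], [0, 0.3, 0, 0, 0, 0], [0, 0, 0, 0, 0, 0], [0, 0, 0, 0, 0, 0]]
  ]
}}

```text
clock: 18.35
eef_pos: [637.1, 284.6, 78.7]
tool_rot: [-1.575, -0.011, 0.289]
force: [0.2, 0.1, 0.1]
width: 85.2
```

Run:
```python
from h import *
plan([628.8,296.9,10],17.6,n=2)
```

```text
at [637.1 284.6  78.7] 16.58 to 17.6 F [0.2 0.1 0.1] w 85.2 t 18.4
[[-0.06,0.86,0.18,0.03,-0.1,0.06],[-0.06,0.86,0.18,0.03,-0.1,0.06]]
```

Call:
{"api": "apply_moves", "payload": {
  "commands": [
    [[-0.11, 0, 0.36, 0.06, -0.2, 0.12], [0, 0, 0, 0, 0, 0], [0, 0, 0, 0, 0, 0], [0, 0.3, 0, 0, 0, 0], [0, 0.3, 0, 0, 0, 0], [0, 0, 0, 0, 0, 0], [0, 0, 0, 0, 0, 0]]
  ]
}}

```text
clock: 18.93
eef_pos: [629.3, 299.3, 55.3]
tool_rot: [-1.568, -0.004, 0.309]
force: [-0.1, 0.8, 0.0]
width: 84.9
```

Run:
```python
from h import *
plan([628.8,296.9,10],17.6,n=1)
```

```text
at [629.3 299.3  55.3] 17.68 to 17.6 F [-0.1  0.8  0. ] w 84.9 t 18.9
[[-0.04,1.13,-0.06,-0.03,0.02,0.04]]
```

Call:
{"api": "apply_moves", "payload": {
  "commands": [
    [[-0.03, 0.25, -0.06, -0.03, 0, 0.04], [0, 0.35, 0, 0, 0, 0], [0, 0.3, 0, 0, 0, 0], [0, 0.1, 0, 0, 0, 0], [0, 0, 0, 0, 0, 0], [0, 0, 0, 0, 0, 0]]
  ]
}}

```text
clock: 19.43
eef_pos: [627.9, 295.0, 8.7]
tool_rot: [-1.572, 0.003, 0.308]
force: [0.3, -0.7, -0.7]
width: 84.7
```

Run:
```python
from h import *
plan([628.8,296.9,10],17.6,n=1)
```

```text
at [627.9 295.    8.7] 17.64 to 17.6 F [ 0.3 -0.7 -0.7] w 84.7 t 19.4
[[0.03,-0.03,0.04,0.02,0.01,-0.04]]
```

Call:
{"api": "apply_moves", "payload": {
  "commands": [
    [[0.02, -0.02, 0.05, 0.02, 0, -0.04], [0, 0, 0, 0, 0, 0], [0, 0, 0, 0, 0, 0]]
  ]
}}

```text
clock: 19.68
eef_pos: [628.4, 297.6, 9.9]
tool_rot: [-1.57, -0.001, 0.308]
force: [-0.3, -0.0, -0.4]
width: 85.1
```

Call:
{"api": "apply_moves", "payload": {
  "commands": [
    [[0, 0, 0, 0, 0, 0], [0, 0, 0, 0, 0, 0], [0, 0, 0, 0, 0, 0], [0, 0, 0, 0, 0, 0], [0, 0, 0, 0, 0, 0], [0, 0, 0, 0, 0, 0], [0, 0, 0, 0, 0, 0], [0, 0, 0, 0, 0, 0]]
  ],
  "claw": 30
}}

```text
clock: 20.35
eef_pos: [629.1, 298.3, 11.5]
tool_rot: [-1.57, -0.003, 0.308]
force: [0.5, 0.6, -0.4]
width: 60.9
```

Call:
{"api": "apply_moves", "payload": {
  "commands": [
    [[0, -0.4, 0, 0, 0, 0], [0, -0.7, 0, 0, 0, 0], [0, -0.7, 0, 0, 0, 0], [0, -0.7, 0, 0, 0, 0], [0, -0.7, 0, 0, 0, 0], [0, -0.6, 0, 0, 0, 0], [0, 0, 0, 0, 0, 0], [0, 0, 0, 0, 0, 0]]
  ]
}}

```text
clock: 21.02
eef_pos: [622.9, 294.3, 167.6]
tool_rot: [-1.573, 0.013, 0.309]
force: [-0.7, -0.7, -6.7]
width: 60.8
```

Run:
```python
from h import *
held('green')
plan([616.2,-40,165],-13.3)
```

```text
Traceback (most recent call last):
  File "h.py", line 84, in held
    P=onplane(d,(np.vstack(P)+.5)/4-.5,z)[:,:2]-p[:2]
                 ~~~~~~~~~^^^
ValueError: need at least one array to concatenate
```

```bash
sed -i "s/m=mask(d\['image'\],name,4,smin=90); z/m=mask(d['image'],name,4,smin=60 if name=='green' else 90); z/" h.py
python3 - <<'E'
from h import *
held('green',29)
plan([616.2,-40,165],-13.3)
E
```

```text
held: x off,size, z off,size [np.float64(1.0), np.float64(62.4), np.float64(-5.6), np.float64(120.0)] rect 17.8
at [622.8 294.3 166.6] 17.71 to -13.3 F [ 0.4  0.5 -5.4] w 60.5 t 21.1
[[-0.3,0.01,-0.88,0.01,0.69,-0.02],[-0.25,0.01,-0.9,0.01,0.69,-0.02],[-0.19,0.01,-0.91,0.01,0.69,-0.02],[-0.14,0.01,-0.92,0.01,0.69,-0.02],[-0.08,0.01,-0.93,0.01,0.69,-0.02],[-0.03,0.01,-0.93,0.01,0.69,-0.02],[0.03,0.01,-0.93,0.01,0.69,-0.02],[0.09,0.01,-0.92,0.01,0.69,-0.02]]
[[0.14,0,-0.92,0.01,0.69,-0.02]]
```

Call:
{"api": "apply_moves", "payload": {
  "commands": [
    [[-0.3, 0, -0.88, 0, 0.69, 0], [-0.25, 0, -0.9, 0, 0.69, 0], [-0.19, 0, -0.91, 0, 0.69, 0], [-0.14, 0, -0.92, 0, 0.69, 0], [-0.08, 0, -0.93, 0, 0.69, 0], [-0.03, 0, -0.93, 0, 0.69, 0], [0.03, 0, -0.93, 0, 0.69, 0], [0.09, 0, -0.8, 0, 0.6, 0]]
  ]
}}

```text
clock: 21.78
eef_pos: [603.9, 3.4, 149.0]
tool_rot: [-1.578, 0.041, -0.165]
force: [1.1, -0.3, -5.3]
width: 61.0
```

Call:
{"api": "apply_moves", "payload": {
  "commands": [
    [[0.1, 0, -0.5, 0, 0.5, 0], [0, 0, 0, 0, 0, 0], [0, 0, 0, 0, 0, 0], [0, 0, 0, 0, 0, 0]]
  ]
}}

```text
clock: 22.12
eef_pos: [597.9, -33.6, 140.7]
tool_rot: [-1.593, 0.054, -0.23]
force: [-0.5, -0.7, -5.0]
width: 60.9
```

Run:
```python
from h import *
plan([616.5,-50.1,140],-13.3,n=2)
```

```text
at [597.9 -33.6 140.7] -13.19 to -13.3 F [-0.5 -0.7 -5. ] w 60.9 t 22.1
[[0.27,0,-0.15,0.13,0.01,-0.31],[0.27,0,-0.15,0.13,0.01,-0.31]]
```

Call:
{"api": "apply_moves", "payload": {
  "commands": [
    [[0.2, 0, -0.12, 0.13, 0, -0.31], [0.2, 0, -0.12, 0.12, 0, -0.3], [0.1, 0, -0.05, 0, 0, 0], [0, 0, 0, 0, 0, 0], [0, 0, 0, 0, 0, 0], [0, 0, 0, 0, 0, 0]]
  ]
}}

```text
clock: 22.62
eef_pos: [612.4, -40.2, 135.2]
tool_rot: [-1.566, 0.011, -0.217]
force: [-0.2, 0.2, -5.3]
width: 60.5
```

Run:
```python
from h import *
plan([616.5,-50.1,125],-13.3,n=1)
held('green',29)
```

```text
at [612.4 -40.2 135.2] -12.44 to -13.3 F [-0.2  0.2 -5.3] w 60.5 t 22.6
[[0.16,0.25,-0.22,-0.05,0.17,-0.12]]
held: x off,size, z off,size [np.float64(3.6), np.float64(68.5), np.float64(-4.4), np.float64(111.0)] rect 78.0
```

Call:
{"api": "apply_moves", "payload": {
  "commands": [
    [[0.16, 0, -0.22, -0.05, 0.17, -0.12], [0, 0, 0, 0, 0, 0], [0, 0.1, 0, 0, 0, 0], [0, 0.1, 0, 0, 0, 0], [0, 0, 0, 0, 0, 0], [0, 0, 0, 0, 0, 0]]
  ]
}}

```text
clock: 23.17
eef_pos: [617.1, -49.3, 126.2]
tool_rot: [-1.571, -0.0, -0.231]
force: [0.5, 0.3, -5.3]
width: 60.5
```

Run:
```python
from h import *
plan([616.5,-50.1,107.5],-13.3,n=1)
held('green',29)
a=load('scene'); m=mask(a['image'],'green',4,smin=60)
im=cv2.resize(a['image'],None,fx=4,fy=4,interpolation=2); cv2.drawContours(im,cv2.findContours(m,0,2)[0],-1,(255,0,255),1)
s=readout.read_state(); p=s['eef_pos']; y=s['tool_rot'][2]; ex=np.array([np.cos(y),np.sin(y),0]); ez=np.array([-ex[1],ex[0],0])
c=p+[0,0,29]; q=proj(a,[c+31*i*ex+55*j*ez for i,j in((1,1),(1,-1),(-1,-1),(-1,1))])*4
cv2.polylines(im,[q.astype(int)],True,(255,255,0),1)
cv2.imwrite('pics/p3.png',im[620:1180,740:1360][:,:,::-1])
```

```text
at [617.1 -49.3 126.2] -13.24 to -13.3 F [ 0.5  0.3 -5.3] w 60.5 t 23.2
[[-0.01,0.47,-0.02,0,0.01,0]]
held: x off,size, z off,size [np.float64(3.3), np.float64(67.5), np.float64(-3.3), np.float64(110.6)] rect 76.9
```

View pics/p3.png

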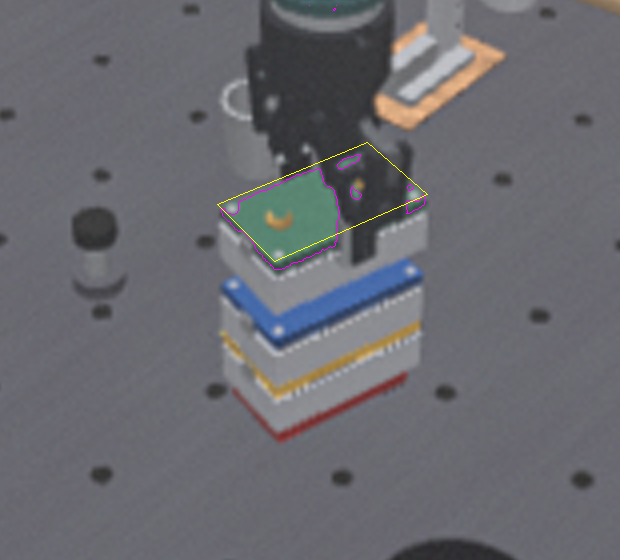

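Call:
{"api": "apply_moves", "payload": {
  "commands": [
    [[-0.01, 0.1, -0.02, 0, 0, 0], [0, 0.12, 0, 0, 0, 0], [0, 0.06, 0, 0, 0, 0], [0, 0, 0, 0, 0, 0], [0, 0, 0, 0, 0, 0]]
  ]
}}

```text
clock: 23.63
eef_pos: [616.1, -49.8, 113.6]
tool_rot: [-1.571, 0.001, -0.231]
force: [-0.5, 0.5, -5.1]
width: 60.9
```

Run:
```python
from h import *
plan([616.6,-50.1,107.5],-13.3,n=1)
```

```text
at [616.1 -49.8 113.6] -13.23 to -13.3 F [-0.5  0.5 -5.1] w 60.9 t 23.6
[[0.01,0.15,-0.01,0,0.01,-0.01]]
```

Call:
{"api": "apply_moves", "payload": {
  "commands": [
    [[0, 0.08, -0.01, 0, 0, 0], [0, 0.05, 0, 0, 0, 0], [0, 0.03, 0, 0, 0, 0], [0, 0.03, 0, 0, 0, 0], [0, 0, 0, 0, 0, 0]]
  ]
}}

```text
clock: 24.05
eef_pos: [616.9, -50.2, 107.9]
tool_rot: [-1.571, -0.002, -0.231]
force: [0.2, -0.1, -5.4]
width: 60.8
```

Call:
{"api": "apply_moves", "payload": {
  "commands": [
    [[-0.01, 0.06, 0, 0, 0, 0], [0, 0.03, 0, 0, 0, 0], [0, 0, 0, 0, 0, 0]]
  ]
}}

```text
clock: 24.3
eef_pos: [617.3, -50.1, 107.7]
tool_rot: [-1.571, -0.004, -0.231]
force: [-0.5, -0.8, -6.1]
width: 60.7
```

Call:
{"api": "apply_moves", "payload": {
  "commands": [
    [[0, 0, 0, 0, 0, 0], [0, 0, 0, 0, 0, 0], [0, 0, 0, 0, 0, 0], [0, 0, 0, 0, 0, 0], [0, 0, 0, 0, 0, 0], [0, 0, 0, 0, 0, 0]]
  ],
  "claw": 85
}}

```text
clock: 24.8
eef_pos: [620.6, -50.0, 109.3]
tool_rot: [-1.569, -0.011, -0.231]
force: [-0.2, 0.9, 0.1]
width: 85.1
```

Call:
{"api": "apply_moves", "payload": {
  "commands": [
    [[0, -0.3, 0, 0, 0, 0], [0, -0.8, 0, 0, 0, 0], [0, -0.8, 0, 0, 0, 0], [0, -0.8, 0, 0, 0, 0], [0, -0.5, 0, 0, 0, 0], [0, 0, 0, 0, 0, 0], [0, 0, 0, 0, 0, 0]]
  ]
}}

```text
clock: 25.38
eef_pos: [618.7, -49.5, 246.5]
tool_rot: [-1.569, -0.01, -0.23]
force: [-0.5, 0.2, -1.2]
width: 84.8
```

Run:
```python
from h import *
plan([450,120,260],-87)
a=grab('scene')
print([np.round(x,1).tolist() for x in blob(a,'green',136,near=(616,-51),smin=70)],[np.round(x,1).tolist() for x in blob(a,'cork',4,near=(440,257),smin=90)])
cv2.imwrite('pics/p4.png',np.hstack([cv2.resize(a['image'][150:290,190:320],None,fx=3,fy=3,interpolation=2),cv2.resize(a['image'][80:220,240:370],None,fx=3,fy=3,interpolation=2)])[:,:,::-1])
```

```text
at [618.7 -49.5 246.5] -13.2 to -87 F [-0.5  0.2 -1.2] w 84.8 t 25.4
[[-0.34,-0.03,0.21,-0.01,0.98,0.01],[-0.35,-0.03,0.18,-0.01,0.98,0.01],[-0.37,-0.03,0.15,-0.01,0.98,0.01],[-0.38,-0.03,0.12,-0.01,0.98,0.01],[-0.39,-0.03,0.08,-0.01,0.98,0.01],[-0.4,-0.02,0.05,-0.01,0.98,0.01],[-0.4,-0.02,0.02,-0.01,0.98,0.01],[-0.4,-0.02,-0.02,-0.01,0.98,0.01]]
[[-0.4,-0.02,-0.05,-0.01,0.98,0.01],[-0.39,-0.02,-0.09,-0.01,0.98,0.01],[-0.38,-0.02,-0.12,-0.01,0.98,0.01],[-0.37,-0.02,-0.15,-0.01,0.98,0.01],[-0.35,-0.02,-0.18,-0.01,0.98,0.01],[-0.34,-0.02,-0.21,-0.01,0.98,0.01],[-0.32,-0.02,-0.24,-0.01,0.98,0.01]]
[[619.8, -53.2, 65.4, 111.0, -13.5]] [[460.0, 257.7, 40.0, 130.2, 3.1]]
```

View pics/p4.png

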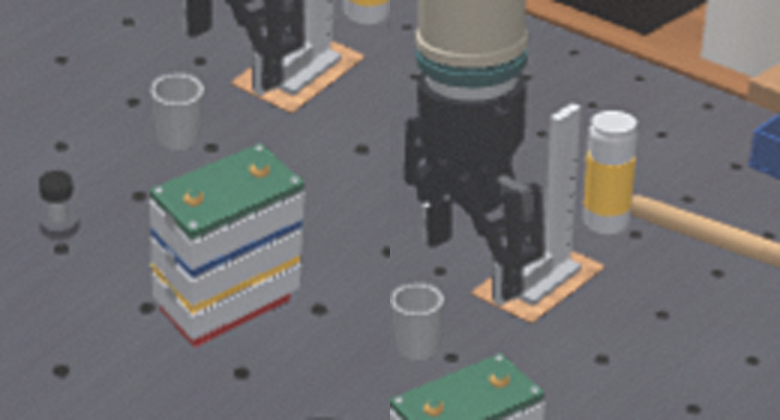

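```bash
cat >> h.py <<'E'
def bright(d,c,z,rad,S=6,th=None):
    img=cv2.resize(d['image'],None,fx=S,fy=S,interpolation=cv2.INTER_CUBIC); hsv=cv2.cvtColor(img,cv2.COLOR_RGB2HSV)
    u=proj(d,[[c[0],c[1],z]])[0]*S; yy,xx=np.mgrid[:img.shape[0],:img.shape[1]]
    roi=(np.hypot(xx-u[0],yy-u[1])<rad*S)
    m=(roi&(hsv[...,1]<45)&(hsv[...,2]>th)).astype(np.uint8)
    cs=cv2.findContours(m,0,1)[0]; k=max(cs,key=cv2.contourArea)
    P=onplane(d,(k.reshape(-1,2)+.5)/S-.5,z)[:,:2].astype(np.float32); return cv2.minAreaRect(P),roi,hsv
E
python3 - <<'E'
from h import *
a=load('scene');b=grab('top')
for n,d in(('scene',a),('top',b)):
    print(n,'cork',[np.round(x,1).tolist() for x in blob(d,'cork',4,near=(440,257),smin=90)])
    for th in(190,205,220):
        try: r,_,_=bright(d,(437.5,283),194,13,th=th); print(th,np.round(r[0],1),np.round(r[1],1),round(r[2],1))
        except Exception as e: print(th,e)
x=cv2.resize(a['image'][90:200,270:350],None,fx=5,fy=5,interpolation=2);y=cv2.resize(b['image'][190:260,130:210],None,fx=5,fy=5,interpolation=2)
x=cv2.copyMakeBorder(y,0,200,0,0,cv2.BORDER_CONSTANT) if 0 else x
cv2.imwrite('pics/p5.png',np.hstack([x[:550],cv2.copyMakeBorder(y,0,200,0,0,cv2.BORDER_CONSTANT)])[:,:,::-1])
E
```

```text
scene cork [[460.0, 257.7, 40.0, 130.2, 3.1]]
190 [441.6 284.9] [11.4 36.8] 3.0
205 [441.6 285. ] [10.2 35. ] 3.7
220 [441.6 285.1] [ 8.5 33.2] 3.3
top cork [[438.0, 257.3, 80.7, 130.1, 2.9]]
190 [439.  284.5] [35.5 17.5] 85.5
205 [439.9 284.7] [14.  32.2] 1.6
220 [439.6 284.7] [10.  28.8] 6.4
```

View pics/p5.png

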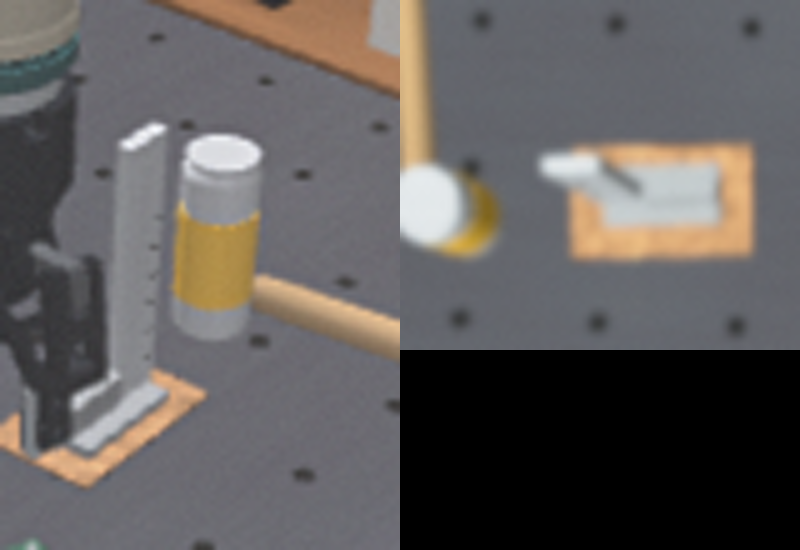

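Run:
```python
from h import *
plan([440.6,284.9,240],3.2)
print(onplane(load('top'),[[138,232]],130),onplane(load('top'),[[228,235],[277,231]],30))
```

```text
at [618.3 -49.5 245.3] -13.2 to 3.2 F [ 0.6 -0.1 -0.5] w 85.2 t 25.5
[[-0.62,0.01,0.71,0,-0.33,0.01],[-0.6,0.01,0.73,0,-0.33,0.01],[-0.58,0.01,0.75,0,-0.33,0.01],[-0.56,0.01,0.76,0,-0.33,0.01],[-0.54,0.01,0.78,0,-0.33,0.01],[-0.52,0.01,0.79,0,-0.33,0.01],[-0.49,0.01,0.81,0,-0.33,0.01],[-0.47,0.01,0.82,0,-0.33,0.01]]
[[-0.45,0.01,0.84,0,-0.33,0.01],[-0.42,0.01,0.85,0,-0.33,0.01]]
[[413.04256016 382.02489688 130.        ]] [[420.62365018  87.55080145  30.        ]
 [439.60135606 -87.27835402  30.        ]]
```

Call:
{"api": "apply_moves", "payload": {
  "commands": [
    [[-0.62, -0.05, 0.71, 0, -0.33, 0], [-0.6, -0.05, 0.73, 0, -0.33, 0], [-0.58, -0.05, 0.75, 0, -0.33, 0], [-0.56, -0.05, 0.76, 0, -0.33, 0], [-0.54, -0.05, 0.78, 0, -0.33, 0], [-0.52, -0.05, 0.79, 0, -0.33, 0], [-0.49, 0, 0.81, 0, -0.33, 0], [-0.47, 0, 0.82, 0, -0.33, 0]]
  ]
}}

```text
clock: 26.15
eef_pos: [469.1, 213.6, 243.6]
tool_rot: [-1.583, 0.009, -0.011]
force: [0.8, 0.7, -1.3]
width: 85.3
```

Call:
{"api": "apply_moves", "payload": {
  "commands": [
    [[-0.4, 0, 0.7, 0, -0.33, 0], [-0.1, 0, 0.3, 0, -0.3, 0], [0, 0, 0, 0, 0, 0], [0, 0, 0, 0, 0, 0], [0, 0, 0, 0, 0, 0]]
  ]
}}

```text
clock: 26.57
eef_pos: [439.7, 261.4, 238.3]
tool_rot: [-1.583, 0.022, 0.062]
force: [0.2, -0.1, 0.4]
width: 85.0
```

Run:
```python
from h import *
plan([440.6,284.9,215],3.2,n=1)
```

```text
at [439.7 261.4 238.3] 3.57 to 3.2 F [ 0.2 -0.1  0.4] w 85.0 t 26.6
[[0.07,0.57,0.59,0.14,0.08,-0.25]]
```

Call:
{"api": "apply_moves", "payload": {
  "commands": [
    [[0.03, 0, 0.3, 0.14, 0.08, -0.25], [0, 0, 0.25, 0, 0, 0], [0, 0, 0, 0, 0, 0], [0, 0, 0, 0, 0, 0], [0, 0, 0, 0, 0, 0]]
  ]
}}

```text
clock: 26.98
eef_pos: [444.4, 275.1, 236.3]
tool_rot: [-1.578, 0.001, 0.04]
force: [-0.3, 0.7, 0.2]
width: 85.1
```

Run:
```python
from h import *
plan([440.6,284.9,215],3.2,n=1)
```

```text
at [444.4 275.1 236.3] 2.3 to 3.2 F [-0.3  0.7  0.2] w 85.1 t 27.0
[[-0.08,0.53,0.25,0.08,-0.18,-0.02]]
```

Call:
{"api": "apply_moves", "payload": {
  "commands": [
    [[-0.08, 0, 0.25, 0.08, -0.18, -0.02], [0, 0, 0, 0, 0, 0], [0, 0.25, 0, 0, 0, 0], [0, 0.3, 0, 0, 0, 0], [0, 0.3, 0, 0, 0, 0], [0, 0, 0, 0, 0, 0], [0, 0, 0, 0, 0, 0]]
  ]
}}

```text
clock: 27.57
eef_pos: [441.6, 283.8, 199.5]
tool_rot: [-1.571, -0.001, 0.055]
force: [0.0, 0.6, 0.7]
width: 84.9
```

Run:
```python
from h import *
plan([440.6,284.9,155],3.2,n=1)
```

```text
at [441.6 283.8 199.5] 3.13 to 3.2 F [0.  0.6 0.7] w 84.9 t 27.6
[[-0.02,1.11,0.03,0,-0.01,0.01]]
```

Call:
{"api": "apply_moves", "payload": {
  "commands": [
    [[-0.02, 0.25, 0.03, 0, 0, 0], [0, 0.35, 0, 0, 0, 0], [0, 0.3, 0, 0, 0, 0], [0, 0.1, 0, 0, 0, 0], [0, 0, 0, 0, 0, 0], [0, 0, 0, 0, 0, 0]]
  ]
}}

```text
clock: 28.07
eef_pos: [441.2, 286.1, 157.7]
tool_rot: [-1.569, -0.003, 0.055]
force: [0.2, 0.7, 0.9]
width: 85.1
```

Run:
```python
from h import *
plan([440.6,284.9,155],3.2,n=1)
a=grab('scene')
r,_,_=bright(a,(440.6,284.9),194,10,th=200); print(r)
```

```text
at [441.2 286.1 157.7] 3.14 to 3.2 F [0.2 0.7 0.9] w 85.1 t 28.1
[[-0.02,0.07,-0.03,-0.02,-0.01,0.03]]
((441.6072998046875, 285.0124816894531), (10.237115859985352, 35.30843734741211), 3.0362069606781006)
```

Call:
{"api": "apply_moves", "payload": {
  "commands": [
    [[-0.01, 0.06, -0.03, -0.02, 0, 0.03], [0, 0, 0, 0, 0, 0], [0, 0, 0, 0, 0, 0]]
  ]
}}

```text
clock: 28.37
eef_pos: [441.9, 285.5, 156.7]
tool_rot: [-1.57, -0.003, 0.055]
force: [-0.3, -0.8, 0.3]
width: 85.2
```

Call:
{"api": "apply_moves", "payload": {
  "commands": [
    [[0, 0, 0, 0, 0, 0], [0, 0, 0, 0, 0, 0], [0, 0, 0, 0, 0, 0], [0, 0, 0, 0, 0, 0], [0, 0, 0, 0, 0, 0], [0, 0, 0, 0, 0, 0], [0, 0, 0, 0, 0, 0], [0, 0, 0, 0, 0, 0]]
  ],
  "claw": 0
}}

```text
clock: 29.03
eef_pos: [442.3, 285.9, 157.9]
tool_rot: [-1.568, -0.004, 0.054]
force: [0.7, -0.8, 0.8]
width: 9.3
```

Call:
{"api": "apply_moves", "payload": {
  "commands": [
    [[0, 0, 0, 0, 0, 0], [0, 0, 0, 0, 0, 0], [0, 0, 0, 0, 0, 0], [0, 0, 0, 0, 0, 0], [0, 0, 0, 0, 0, 0], [0, 0, 0, 0, 0, 0]]
  ]
}}

```text
clock: 29.53
eef_pos: [442.3, 285.9, 157.9]
tool_rot: [-1.568, -0.004, 0.054]
force: [-0.3, -0.3, 0.5]
width: 9.2
```

Run:
```python
from h import *
s=readout.read_state();print(s['eef_pos'],s['tool_rot'],s['width'],s['force'],s['torque'])
a=grab('scene')
r,_,_=bright(a,(440.6,284.9),194,10,th=200); print(r)
```

```text
[442.33817153 285.88507619 157.88484099] [-1.56840027 -0.00444142  0.05435165] 9.205622985672703 [-0.30420106 -0.29324539  0.5042857 ] [-0.0301512   0.09217761 -0.01210013]
((442.5252990722656, 275.5840759277344), (7.327805042266846, 16.981616973876953), 10.147626876831055)
```

Call:
{"api": "apply_moves", "payload": {
  "commands": [
    [[0, -0.2, 0, 0, 0, 0], [0, -0.5, 0, 0, 0, 0], [0, -0.7, 0, 0, 0, 0], [0, -0.7, 0, 0, 0, 0], [0, -0.6, 0, 0, 0, 0], [0, -0.3, 0, 0, 0, 0], [0, 0, 0, 0, 0, 0], [0, 0, 0, 0, 0, 0]]
  ]
}}

```text
clock: 30.25
eef_pos: [438.5, 283.0, 281.5]
tool_rot: [-1.574, 0.005, 0.055]
force: [0.1, -0.4, -4.1]
width: 9.0
```

Run:
```python
from h import *
plan([525,-30,270],-103.3,n=23)
```

```text
at [438.5 283.  281.5] 3.16 to 76.7 F [ 0.1 -0.4 -4.1] w 9.0 t 30.2
[[0.08,0.01,-0.34,0,-0.64,0],[0.06,0.01,-0.35,0,-0.64,0],[0.04,0.01,-0.35,0,-0.64,0],[0.02,0.01,-0.35,0,-0.64,0],[0,0.01,-0.35,0,-0.64,0],[-0.02,0.01,-0.35,0,-0.64,0],[-0.04,0.01,-0.35,0,-0.64,0],[-0.06,0.01,-0.35,0,-0.64,0]]
[[-0.08,0.01,-0.34,0,-0.64,0],[-0.1,0.01,-0.34,0,-0.64,0],[-0.12,0.01,-0.33,0,-0.64,0],[-0.14,0.01,-0.33,0,-0.64,0],[-0.16,0.01,-0.32,0,-0.64,0],[-0.17,0.01,-0.31,0,-0.64,0],[-0.19,0.01,-0.3,0,-0.64,0],[-0.21,0.01,-0.29,0,-0.64,0]]
[[-0.22,0.01,-0.27,0,-0.64,0],[-0.24,0.01,-0.26,0,-0.64,0],[-0.25,0.01,-0.25,0,-0.64,0],[-0.26,0.01,-0.23,0,-0.64,0],[-0.28,0.01,-0.22,0,-0.64,0],[-0.29,0.01,-0.2,0,-0.64,0],[-0.3,0.01,-0.19,0,-0.64,0]]
```

```bash
sed -i 's/smax=40\.):/smax=40.,exact=True):/; s/    y=min(c,key=lambda v:abs(v-y0)); RT/    y=yawdeg if exact else min(c,key=lambda v:abs(v-y0)); RT/' h.py
python3 - <<'E'
from h import *
plan([525,-30,270],-103.3,n=24)
E
```

```text
at [438.5 283.  281.5] 3.16 to -103.3 F [ 0.1 -0.4 -4.1] w 9.0 t 30.2
[[0.07,0.01,-0.33,0,0.89,0],[0.1,0.01,-0.32,0,0.89,0],[0.12,0.01,-0.32,0,0.89,0],[0.15,0.01,-0.3,0,0.89,0],[0.17,0.01,-0.29,0,0.89,0],[0.19,0.01,-0.28,0,0.89,0],[0.21,0.01,-0.26,0,0.89,0],[0.23,0.01,-0.25,0,0.89,0]]
[[0.25,0.01,-0.23,0,0.89,0],[0.27,0.01,-0.21,0,0.89,0],[0.28,0.01,-0.19,0,0.89,0],[0.3,0.01,-0.16,0,0.89,0],[0.31,0.01,-0.14,0,0.89,0],[0.32,0.01,-0.12,0,0.89,0],[0.33,0.01,-0.09,0,0.89,0],[0.33,0.01,-0.07,0,0.89,0]]
[[0.34,0.01,-0.04,0,0.89,0],[0.34,0.01,-0.01,0,0.89,0],[0.34,0.01,0.01,0,0.89,0],[0.34,0.01,0.04,0,0.89,0],[0.33,0.01,0.06,0,0.89,0],[0.33,0.01,0.09,0,0.89,0],[0.32,0.01,0.11,0,0.89,0],[0.31,0.01,0.14,0,0.89,0]]
```

Call:
{"api": "apply_moves", "payload": {
  "commands": [
    [[0.07, 0, -0.33, 0, 0.89, 0], [0.1, 0, -0.32, 0, 0.89, 0], [0.12, 0, -0.32, 0, 0.89, 0], [0.15, 0, -0.3, 0, 0.89, 0], [0.17, 0, -0.29, 0, 0.89, 0], [0.19, 0, -0.28, 0, 0.89, 0], [0.21, 0, -0.26, 0, 0.89, 0], [0.23, 0, -0.25, 0, 0.89, 0]]
  ]
}}

```text
clock: 30.92
eef_pos: [459.6, 175.0, 271.5]
tool_rot: [-1.591, 0.014, -0.586]
force: [-0.0, -0.7, -3.2]
width: 9.3
```

Call:
{"api": "apply_moves", "payload": {
  "commands": [
    [[0.25, 0, -0.23, 0, 0.89, 0], [0.27, 0, -0.21, 0, 0.89, 0], [0.28, 0, -0.19, 0, 0.89, 0], [0.3, 0, -0.16, 0, 0.89, 0], [0.31, 0, -0.14, 0, 0.89, 0], [0.32, 0, -0.12, 0, 0.89, 0], [0.33, 0, -0.09, 0, 0.89, 0], [0.33, 0, -0.07, 0, 0.89, 0]]
  ]
}}

```text
clock: 31.58
eef_pos: [477.3, 61.0, 260.3]
tool_rot: [-1.619, -0.001, -1.238]
force: [0.2, -0.6, -3.3]
width: 9.8
```

Call:
{"api": "apply_moves", "payload": {
  "commands": [
    [[0.34, 0, -0.04, 0, 0.89, 0], [0.34, 0, -0.01, 0, 0.89, 0], [0.34, 0, 0.01, 0, 0.89, 0], [0.34, 0, 0.04, 0, 0.89, 0], [0.33, 0, 0.06, 0, 0.89, 0], [0.2, 0, 0.05, 0, 0.6, 0], [0, 0, 0, 0, 0, 0], [0, 0, 0, 0, 0, 0]]
  ]
}}

```text
clock: 32.25
eef_pos: [485.6, -21.7, 250.1]
tool_rot: [-1.633, -0.031, -1.706]
force: [-1.3, -0.2, -4.0]
width: 9.2
```

Run:
```python
from h import *
plan([525,-30,230],-103.3)
a=grab('scene'); save(a,'s7')
```

```text
at [485.6 -21.7 250.1] -97.75 to -103.3 F [-1.3 -0.2 -4. ] w 9.2 t 32.2
[[0.03,0.22,0.52,0.35,0.55,0.19],[0.01,0.24,0.51,0.35,0.55,0.19]]
```

Call:
{"api": "apply_moves", "payload": {
  "commands": [
    [[0.03, 0, 0.3, 0.35, 0.55, 0.19], [0.02, 0, 0.3, 0.35, 0.55, 0.19], [0, 0, 0.2, 0, 0, 0], [0, 0, 0.1, 0, 0, 0], [0, 0, 0, 0, 0, 0], [0, 0, 0, 0, 0, 0]]
  ]
}}

```text
clock: 32.8
eef_pos: [519.4, -24.8, 246.3]
tool_rot: [-1.578, 0.001, -1.79]
force: [-0.3, 0.2, -3.3]
width: 9.0
```

Run:
```python
from h import *
plan([525,-30,175],-103.3,n=3)
```

```text
at [519.4 -24.8 246.3] -102.57 to -103.3 F [-0.3  0.2 -3.3] w 9.0 t 32.8
[[0.03,0.59,0.06,0.03,0.05,0],[0.03,0.59,0.06,0.03,0.05,0],[0.03,0.59,0.06,0.03,0.05,0]]
```

Call:
{"api": "apply_moves", "payload": {
  "commands": [
    [[0.08, 0.1, 0.15, 0.08, 0.15, 0], [0, 0.35, 0, 0, 0, 0], [0, 0.45, 0, 0, 0, 0], [0, 0.45, 0, 0, 0, 0], [0, 0.3, 0, 0, 0, 0], [0, 0, 0, 0, 0, 0], [0, 0, 0, 0, 0, 0]]
  ]
}}

```text
clock: 33.38
eef_pos: [526.1, -28.8, 177.1]
tool_rot: [-1.569, 0.0, -1.8]
force: [0.1, 0.1, -3.0]
width: 9.0
```

Run:
```python
from h import *
plan([536,-32,162],-103.3,n=2)
a=grab('scene')
cv2.imwrite('pics/p6.png',cv2.resize(a['image'][90:290,160:340],None,fx=3,fy=3,interpolation=2)[:,:,::-1])
print([np.round(x,1).tolist() for x in blob(a,'green',136,near=(616,-51),smin=70)])
```

```text
at [526.1 -28.8 177.1] -103.14 to -103.3 F [ 0.1  0.1 -3. ] w 9.0 t 33.4
[[0.01,0.19,0.13,-0.01,0.02,0],[0.01,0.19,0.13,-0.01,0.02,0]]
[[619.7, -52.9, 65.0, 111.4, -12.7]]
```

View pics/p6.png

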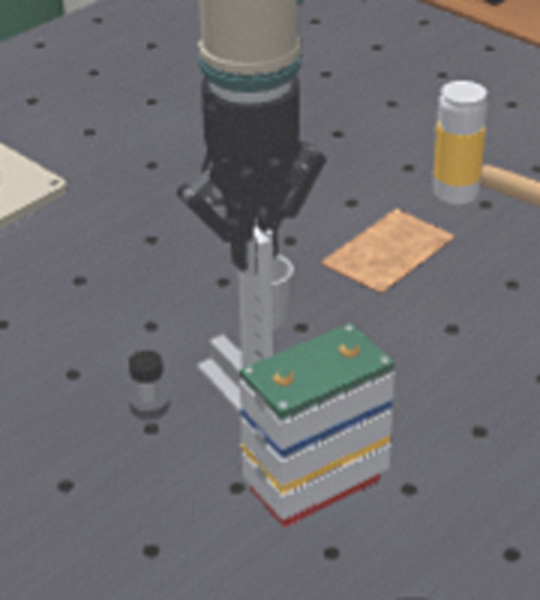

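Call:
{"api": "apply_moves", "payload": {
  "commands": [
    [[0.02, 0.1, 0.25, 0, 0.03, 0], [0, 0.15, 0.25, 0, 0, 0], [0, 0.1, 0.25, 0, 0, 0], [0, 0, 0.05, 0, 0, 0], [0, 0, 0, 0, 0, 0], [0, 0, 0, 0, 0, 0], [0, 0, 0, 0, 0, 0]]
  ]
}}

```text
clock: 34.02
eef_pos: [564.3, -38.5, 165.2]
tool_rot: [-1.561, 0.002, -1.803]
force: [-0.0, -0.3, -3.2]
width: 9.1
```

```bash
cat >> h.py <<'E'
def rel(yaw,c=(616.7,-51.)):
    s=readout.read_state(); p=s['eef_pos']; f=s['force']; a=np.radians(yaw+90); u=np.array([np.cos(a),np.sin(a)]); v=np.array([-u[1],u[0]])
    d=np.array(c)-p[:2]; print('dist along',round(d@u,1),'side',round(d@v,1),'z',p[2].round(1),'rpy',np.round(s['tool_rot'],4),'yaw',np.degrees(s['tool_rot'][2]).round(2),'F along',round(f[:2]@u,1),'F side',round(f[:2]@v,1),'Fz',round(f[2],1),'T',np.round(s['torque'],2),'t',round(s['clock'],2))
E
python3 -c "
from h import *
rel(-103.3)"
```

```text
dist along 53.8 side -0.2 z 165.2 rpy [-1.5607e+00  1.7000e-03 -1.8031e+00] yaw -103.31 F along 0.0 F side -0.3 Fz -3.2 T [-0.02 -0.03  0.  ] t 34.02
```

Call:
{"api": "apply_moves", "payload": {
  "commands": [
    [[0, 0.08, 0, -0.1, 0, 0], [0, 0.1, 0, 0, 0, 0], [0, 0.04, 0, 0, 0, 0], [0, 0, 0, 0, 0, 0], [0, 0, 0, 0, 0, 0]]
  ]
}}

```text
clock: 34.43
eef_pos: [563.3, -38.0, 156.0]
tool_rot: [-1.571, 0.002, -1.803]
force: [-0.4, -0.9, -2.9]
width: 8.8
```

```bash
python3 -c "
from h import *
rel(-103.3)"
```

```text
dist along 55.0 side -0.3 z 156.0 rpy [-1.5711  0.0019 -1.8026] yaw -103.28 F along -0.2 F side -0.9 Fz -2.9 T [-0.03 -0.07  0.01] t 34.43
```

Hovering about 2 mm above the table, so I lower in small steps while watching the vertical force.

Call:
{"api": "apply_moves", "payload": {
  "commands": [
    [[0, 0.03, 0.02, 0, 0, 0], [0, 0.03, 0, 0, 0, 0], [0, 0, 0, 0, 0, 0], [0, 0, 0, 0, 0, 0]]
  ]
}}

```text
clock: 34.77
eef_pos: [564.6, -38.0, 154.1]
tool_rot: [-1.57, 0.002, -1.802]
force: [0.2, -0.1, -4.4]
width: 9.3
```

Call:
{"api": "apply_moves", "payload": {
  "commands": [
    [[0, 0.03, 0, 0, 0, 0], [0, 0, 0, 0, 0, 0], [0, 0, 0, 0, 0, 0]]
  ]
}}

```text
clock: 35.02
eef_pos: [565.4, -37.9, 154.3]
tool_rot: [-1.568, 0.003, -1.802]
force: [0.9, -0.2, -3.0]
width: 9.6
```

```bash
python3 -c "
from h import *
rel(-103.3)"
```

```text
dist along 52.9 side -0.9 z 154.3 rpy [-1.5677  0.0032 -1.8023] yaw -103.26 F along 0.9 F side -0.0 Fz -3.0 T [-0.05 -0.08 -0.01] t 35.02
```

Call:
{"api": "apply_moves", "payload": {
  "commands": [
    [[0, 0.06, 0, 0, 0, 0], [0, 0, 0, 0, 0, 0], [0, 0, 0, 0, 0, 0]]
  ]
}}

```text
clock: 35.27
eef_pos: [567.3, -37.6, 154.5]
tool_rot: [-1.563, 0.005, -1.802]
force: [-0.8, -0.3, -4.2]
width: 9.4
```

```bash
python3 -c "
from h import *
rel(-103.3); print(readout.read_state()['tau'].round(2))"
```

```text
dist along 51.1 side -1.7 z 154.5 rpy [-1.5633  0.0049 -1.8023] yaw -103.26 F along -0.7 F side -0.5 Fz -4.2 T [ 0.02 -0.11  0.  ] t 35.27
[-2.000e-02 -5.276e+01  2.510e+00 -1.570e+01 -2.000e-02  8.000e-02
 -0.000e+00]
```

```bash
python3 -c "
from h import *
F=[]
for i in range(4):
    eyes.get_image('top'); F.append(readout.read_state()['force'])
print(np.round(F,1)); rel(-103.3)"
```

```text
[[ 1.   0.7 -3.2]
 [ 0.4 -0.4 -3.2]
 [ 0.5  0.6 -1.8]
 [ 0.1 -0.8 -1.7]]
dist along 51.5 side -1.5 z 154.1 rpy [-1.5644  0.0045 -1.8023] yaw -103.26 F along 0.3 F side -0.8 Fz -1.7 T [-0.03 -0.02  0.05] t 35.47
```

Call:
{"api": "apply_moves", "payload": {
  "commands": [
    [[0, 0.02, 0.05, -0.04, 0, 0], [0, 0.02, 0.03, 0, 0, 0], [0, 0.02, 0, 0, 0, 0]]
  ]
}}

```text
clock: 35.72
eef_pos: [568.7, -37.9, 153.9]
tool_rot: [-1.572, 0.005, -1.802]
force: [-2.0, 0.9, 6.2]
width: 9.2
```

```bash
cat >> h.py <<'E'
def hold(yaw,n=3,c=(616.7,-51.)):
    for i in range(n): d=grab('scene'); rel(yaw,c)
    print([np.round(x,1).tolist() for x in blob(d,'green',136,near=(616,-51),smin=70)])
E
python3 -c "
from h import *
hold(-103.3)"
```

```text
dist along 49.6 side -1.7 z 153.9 rpy [-1.5719  0.0051 -1.8024] yaw -103.27 F along -2.4 F side 0.5 Fz 7.3 T [-0.01  0.91  0.01] t 35.77
dist along 49.6 side -1.7 z 153.9 rpy [-1.5718  0.0051 -1.8025] yaw -103.27 F along -2.0 F side -0.0 Fz 7.3 T [ 0.03  0.9  -0.05] t 35.82
dist along 49.6 side -1.7 z 153.9 rpy [-1.5718  0.0051 -1.8024] yaw -103.27 F along -2.2 F side 0.2 Fz 7.2 T [ 0.09  0.87 -0.  ] t 35.87
[[620.3, -53.2, 66.0, 111.0, -13.7]]
```

Call:
{"api": "apply_moves", "payload": {
  "commands": [
    [[0, 0, 0.03, 0, 0, 0]]
  ]
}}

```text
clock: 35.95
eef_pos: [569.4, -38.2, 154.1]
tool_rot: [-1.573, 0.005, -1.802]
force: [0.1, 0.2, -3.9]
width: 9.5
```

```bash
python3 -c "
from h import *
hold(-103.3)"
```

```text
dist along 48.2 side -1.6 z 154.0 rpy [-1.5716  0.0051 -1.8025] yaw -103.28 F along 0.7 F side 0.4 Fz -3.1 T [-0.04 -0.2  -0.06] t 36.0
dist along 48.0 side -1.7 z 153.9 rpy [-1.5713  0.0051 -1.8025] yaw -103.27 F along -0.6 F side 0.1 Fz 1.1 T [-0.08  0.17  0.02] t 36.05
dist along 48.1 side -1.7 z 153.9 rpy [-1.5714  0.0051 -1.8025] yaw -103.27 F along -0.5 F side 0.1 Fz 0.6 T [-0.04  0.04  0.01] t 36.1
[[619.6, -53.4, 65.0, 110.7, -13.6]]
```

Call:
{"api": "apply_moves", "payload": {
  "commands": [
    [[0, 0, 0.04, 0, 0, 0]]
  ]
}}

```text
clock: 36.18
eef_pos: [570.9, -38.5, 153.9]
tool_rot: [-1.574, 0.005, -1.802]
force: [-5.4, 0.8, 7.1]
width: 9.2
```

```bash
python3 -c "
from h import *
hold(-103.3,4)"
```

```text
dist along 47.3 side -1.7 z 153.9 rpy [-1.5738  0.0051 -1.8024] yaw -103.27 F along -2.5 F side -0.3 Fz 3.3 T [ 0.11  0.83 -0.01] t 36.23
dist along 47.3 side -1.7 z 153.9 rpy [-1.5735  0.0051 -1.8025] yaw -103.27 F along -3.8 F side 0.7 Fz 4.0 T [0.14 0.92 0.03] t 36.28
dist along 47.3 side -1.7 z 154.0 rpy [-1.5733  0.0051 -1.8025] yaw -103.27 F along -3.9 F side 1.2 Fz 4.5 T [0.13 1.06 0.  ] t 36.33
dist along 47.3 side -1.7 z 153.9 rpy [-1.5731  0.0051 -1.8024] yaw -103.27 F along -3.4 F side 0.5 Fz 4.7 T [0.18 1.05 0.03] t 36.38
[[620.3, -53.3, 65.4, 111.4, -13.2]]
```

Call:
{"api": "apply_moves", "payload": {
  "commands": [
    [[0, -0.01, 0.04, 0, 0, 0]]
  ]
}}

```text
clock: 36.47
eef_pos: [571.3, -38.5, 154.0]
tool_rot: [-1.576, 0.005, -1.802]
force: [-5.1, 0.6, 1.5]
width: 9.4
```

```bash
python3 -c "
from h import *
hold(-103.3,8)"
```

```text
dist along 46.8 side -1.7 z 154.0 rpy [-1.576   0.0049 -1.8023] yaw -103.26 F along -6.0 F side -0.2 Fz 3.8 T [0.26 1.26 0.01] t 36.52
dist along 46.7 side -1.7 z 154.0 rpy [-1.5755  0.0049 -1.8023] yaw -103.27 F along -4.6 F side -0.3 Fz 3.0 T [0.25 1.3  0.  ] t 36.57
dist along 46.7 side -1.7 z 154.0 rpy [-1.5755  0.0049 -1.8023] yaw -103.26 F along -4.8 F side -0.4 Fz 3.0 T [ 0.3   1.32 -0.02] t 36.62
dist along 46.7 side -1.7 z 154.0 rpy [-1.5754  0.005  -1.8024] yaw -103.27 F along -5.6 F side -0.2 Fz 1.4 T [0.31 1.32 0.02] t 36.67
dist along 46.7 side -1.7 z 154.0 rpy [-1.5754  0.005  -1.8023] yaw -103.27 F along -5.0 F side 0.0 Fz 3.1 T [ 0.27  1.33 -0.01] t 36.72
dist along 46.7 side -1.7 z 154.0 rpy [-1.5754  0.005  -1.8023] yaw -103.27 F along -5.1 F side 0.5 Fz 2.7 T [ 0.24  1.35 -0.03] t 36.77
dist along 46.7 side -1.7 z 154.0 rpy [-1.5753  0.0049 -1.8024] yaw -103.27 F along -5.4 F side -0.4 Fz 3.1 T [0.26 1.35 0.02] t 36.82
dist along 46.7 side -1.7 z 154.0 rpy [-1.5754  0.0049 -1.8023] yaw -103.27 F along -5.1 F side 0.0 Fz 2.8 T [ 0.19  1.28 -0.02] t 36.87
[[620.4, -53.4, 65.3, 111.2, -13.6]]
```

Call:
{"api": "apply_moves", "payload": {
  "commands": [
    [[0, -0.015, 0.03, 0, 0, 0]]
  ]
}}

```text
clock: 36.95
eef_pos: [571.8, -38.6, 154.0]
tool_rot: [-1.578, 0.005, -1.802]
force: [-5.3, 2.1, -0.4]
width: 9.4
```

```bash
python3 -c "
from h import *
hold(-103.3,8)"
```

```text
dist along 46.4 side -1.7 z 154.1 rpy [-1.5776  0.0047 -1.8023] yaw -103.26 F along -5.2 F side 0.2 Fz 1.1 T [0.28 1.21 0.01] t 37.0
dist along 46.4 side -1.7 z 154.0 rpy [-1.5776  0.0047 -1.8023] yaw -103.26 F along -5.3 F side 0.9 Fz -0.5 T [ 0.28  1.22 -0.01] t 37.05
dist along 46.4 side -1.6 z 154.0 rpy [-1.5776  0.0047 -1.8023] yaw -103.27 F along -4.8 F side 0.7 Fz 0.8 T [ 0.33  1.18 -0.  ] t 37.1
dist along 46.4 side -1.7 z 154.0 rpy [-1.5775  0.0047 -1.8022] yaw -103.26 F along -5.4 F side 1.0 Fz 1.3 T [0.31 1.23 0.03] t 37.15
dist along 46.4 side -1.7 z 154.1 rpy [-1.5774  0.0047 -1.8023] yaw -103.26 F along -4.8 F side 0.3 Fz 0.6 T [ 0.25  1.16 -0.05] t 37.2
dist along 46.4 side -1.7 z 154.0 rpy [-1.5775  0.0047 -1.8023] yaw -103.26 F along -5.7 F side 0.4 Fz -0.4 T [ 0.32  1.18 -0.02] t 37.25
dist along 46.4 side -1.7 z 154.0 rpy [-1.5775  0.0047 -1.8023] yaw -103.26 F along -5.3 F side -0.1 Fz 1.3 T [0.26 1.19 0.01] t 37.3
dist along 46.4 side -1.7 z 154.0 rpy [-1.5775  0.0048 -1.8022] yaw -103.26 F along -5.2 F side -0.7 Fz 0.8 T [ 0.26  1.24 -0.03] t 37.35
[[620.6, -53.4, 64.9, 111.4, -13.4]]
```

Call:
{"api": "apply_moves", "payload": {
  "commands": [
    [[0, 0, -0.15, 0, 0, 0], [0, -0.15, -0.3, 0, 0, 0], [0, -0.3, -0.5, 0, 0, 0], [0, -0.5, -0.3, 0, 0, 0], [0, -0.6, -0.1, 0, 0, 0], [0, -0.5, 0, 0, 0, 0], [0, 0, 0, 0, 0, 0], [0, 0, 0, 0, 0, 0]]
  ]
}}

```text
clock: 38.02
eef_pos: [525.8, -28.8, 236.6]
tool_rot: [-1.554, 0.005, -1.803]
force: [-0.0, 0.1, -4.1]
width: 9.1
```

```bash
python3 -c "
from h import *
hold(-103.3,1)
plan([499,-136,240],-58,n=12)"
```

```text
dist along 93.2 side -0.7 z 236.6 rpy [-1.5539  0.0046 -1.8035] yaw -103.33 F along 0.8 F side 0.2 Fz -3.2 T [-0.03 -0.11  0.05] t 38.07
[[620.2, -53.5, 64.3, 111.1, -13.1]]
at [526.2 -28.9 236.6] -103.33 to -58 F [ 0.8  0.1 -3.2] w 9.2 t 38.1
[[0.23,-0.01,0,-0.02,-0.76,0],[0.23,-0.01,-0.02,-0.02,-0.76,0],[0.23,-0.01,-0.03,-0.02,-0.76,0],[0.22,-0.01,-0.05,-0.02,-0.76,0],[0.22,-0.01,-0.06,-0.02,-0.76,0],[0.22,-0.01,-0.08,-0.02,-0.76,0],[0.21,-0.01,-0.09,-0.02,-0.76,0],[0.2,-0.01,-0.11,-0.02,-0.76,0]]
[[0.2,-0.01,-0.12,-0.02,-0.76,0],[0.19,-0.01,-0.13,-0.02,-0.76,0],[0.18,-0.01,-0.14,-0.02,-0.76,0],[0.17,-0.01,-0.16,-0.02,-0.76,0]]
```

Call:
{"api": "apply_moves", "payload": {
  "commands": [
    [[0.23, -0.03, 0, -0.02, -0.76, 0], [0.23, -0.03, -0.02, -0.02, -0.76, 0], [0.23, -0.03, -0.03, -0.02, -0.76, 0], [0.22, -0.03, -0.05, -0.02, -0.76, 0], [0.22, -0.03, -0.06, -0.02, -0.76, 0], [0.22, -0.03, -0.08, -0.02, -0.76, 0], [0.21, -0.03, -0.09, -0.02, -0.76, 0], [0.2, -0.03, -0.11, -0.02, -0.76, 0]]
  ]
}}

```text
clock: 38.73
eef_pos: [509.1, -100.7, 234.2]
tool_rot: [-1.573, 0.002, -1.244]
force: [0.3, 0.7, -3.7]
width: 9.4
```

Call:
{"api": "apply_moves", "payload": {
  "commands": [
    [[0.2, -0.03, -0.12, -0.02, -0.76, 0], [0.19, -0.03, -0.13, 0, -0.76, 0], [0.18, 0, -0.14, 0, -0.76, 0], [0.1, 0, -0.08, 0, -0.5, 0], [0, 0, 0, 0, 0, 0], [0, 0, 0, 0, 0, 0]]
  ]
}}

```text
clock: 39.23
eef_pos: [501.3, -137.9, 227.3]
tool_rot: [-1.579, 0.008, -0.994]
force: [0.4, 1.0, -3.3]
width: 9.1
```

```bash
python3 -c "
from h import *
plan([585,-175,230],-13.3,n=10)"
```

```text
at [ 501.3 -137.9  227.3] -56.94 to -13.3 F [ 0.4  1.  -3.3] w 9.1 t 39.2
[[0.19,-0.01,0.12,0.01,-0.87,-0.01],[0.2,-0.01,0.11,0.01,-0.87,-0.01],[0.21,-0.01,0.09,0.01,-0.87,-0.01],[0.22,-0.01,0.08,0.01,-0.87,-0.01],[0.22,-0.01,0.06,0.01,-0.87,-0.01],[0.22,-0.01,0.04,0.01,-0.87,-0.01],[0.23,-0.01,0.03,0.01,-0.87,-0.01],[0.23,-0.01,0.01,0.01,-0.87,-0.01]]
[[0.23,-0.01,-0.01,0.01,-0.87,-0.01],[0.23,-0.01,-0.02,0.01,-0.87,-0.01]]
```

Call:
{"api": "apply_moves", "payload": {
  "commands": [
    [[0.19, -0.03, 0.12, 0, -0.87, 0], [0.2, -0.03, 0.11, 0, -0.87, 0], [0.21, -0.03, 0.09, 0, -0.87, 0], [0.22, -0.03, 0.08, 0, -0.87, 0], [0.22, -0.03, 0.06, 0, -0.87, 0], [0.22, -0.03, 0.04, 0, -0.87, 0], [0.23, -0.03, 0.03, 0, -0.87, 0], [0.23, -0.03, 0.01, 0, -0.87, 0]]
  ]
}}

```text
clock: 39.9
eef_pos: [568.9, -161.9, 228.0]
tool_rot: [-1.57, 0.023, -0.365]
force: [-0.3, 0.2, -3.2]
width: 8.9
```

Call:
{"api": "apply_moves", "payload": {
  "commands": [
    [[0.23, -0.03, 0, 0, -0.87, 0], [0.15, 0, 0, 0, -0.6, 0], [0, 0, 0, 0, 0, 0], [0, 0, 0, 0, 0, 0], [0, 0, 0, 0, 0, 0]]
  ]
}}

```text
clock: 40.32
eef_pos: [585.6, -164.3, 224.1]
tool_rot: [-1.564, 0.026, -0.233]
force: [-0.4, -0.3, -3.3]
width: 9.1
```

```bash
python3 -c "
from h import *
rel(-13.3)
plan([588.5,-168,175],-13.3,n=3)"
```

```text
dist along 117.4 side -4.2 z 224.1 rpy [-1.5638  0.0261 -0.2332] yaw -13.36 F along -0.4 F side 0.3 Fz -3.3 T [ 0.05 -0.04  0.01] t 40.32
at [ 585.6 -164.3  224.1] -13.36 to -13.3 F [-0.4 -0.3 -3.3] w 9.1 t 40.3
[[0.04,0.41,-0.03,-0.03,0,-0.1],[0.04,0.41,-0.03,-0.03,0,-0.1],[0.03,0.41,-0.03,-0.03,0,-0.1]]
```

Call:
{"api": "apply_moves", "payload": {
  "commands": [
    [[0.1, 0.1, 0, -0.08, 0, -0.3], [0, 0.3, 0, 0, 0, 0], [0, 0.4, 0, 0, 0, 0], [0, 0.3, 0, 0, 0, 0], [0, 0.1, 0, 0, 0, 0], [0, 0, 0, 0, 0, 0], [0, 0, 0, 0, 0, 0]]
  ]
}}

```text
clock: 40.9
eef_pos: [586.7, -162.2, 173.9]
tool_rot: [-1.571, 0.002, -0.241]
force: [0.1, 1.3, -3.6]
width: 9.5
```

```bash
python3 -c "
from h import *
hold(-13.3,1)
plan([599,-126,162],-13.3,n=3)"
```

```text
dist along 115.1 side -3.5 z 174.1 rpy [-1.5713  0.0016 -0.2409] yaw -13.8 F along 0.1 F side -0.5 Fz -3.1 T [0.1  0.05 0.01] t 40.95
[[620.6, -53.6, 64.8, 110.9, -13.2]]
at [ 586.8 -162.2  174.1] -13.8 to -13.3 F [ 0.5 -0.  -3.1] w 8.9 t 41.0
[[0.03,0.1,0.32,0,-0.03,-0.01],[0.03,0.1,0.32,0,-0.03,-0.01],[0.03,0.1,0.32,0,-0.03,-0.01]]
```

Call:
{"api": "apply_moves", "payload": {
  "commands": [
    [[0.03, 0.1, 0.25, 0, -0.09, 0], [0.03, 0.1, 0.3, 0, 0, 0], [0.02, 0.1, 0.25, 0, 0, 0], [0, 0, 0.05, 0, 0, 0], [0, 0, 0, 0, 0, 0], [0, 0, 0, 0, 0, 0]]
  ]
}}

```text
clock: 41.45
eef_pos: [601.2, -124.3, 163.4]
tool_rot: [-1.569, -0.003, -0.231]
force: [-0.1, -0.1, -4.0]
width: 9.3
```

```bash
python3 -c "
from h import *
rel(-13.3)"
```

```text
dist along 74.9 side 1.8 z 163.4 rpy [-1.5694 -0.0032 -0.2306] yaw -13.21 F along -0.1 F side 0.1 Fz -4.0 T [ 0.05 -0.04 -0.03] t 41.45
```

Call:
{"api": "apply_moves", "payload": {
  "commands": [
    [[-0.03, 0.08, -0.03, 0, 0, 0], [0, 0.1, 0, 0, 0, 0], [0, 0.02, 0, 0, 0, 0], [0, 0, 0, 0, 0, 0], [0, 0, 0, 0, 0, 0]]
  ]
}}

```text
clock: 41.87
eef_pos: [599.3, -126.8, 154.6]
tool_rot: [-1.571, -0.003, -0.232]
force: [0.1, 0.1, -3.8]
width: 9.0
```

Call:
{"api": "apply_moves", "payload": {
  "commands": [
    [[-0.01, 0.02, 0, 0, 0, 0], [0, 0.01, 0, 0, 0, 0]]
  ]
}}

```text
clock: 42.03
eef_pos: [599.2, -127.4, 153.9]
tool_rot: [-1.571, -0.004, -0.233]
force: [-0.7, -0.6, 0.7]
width: 9.1
```

```bash
python3 -c "
from h import *
hold(-13.3,3)"
```

```text
dist along 78.3 side 0.5 z 153.9 rpy [-1.5708 -0.0041 -0.2333] yaw -13.37 F along -0.2 F side 1.2 Fz 0.2 T [ 0.17  0.14 -0.  ] t 42.08
dist along 78.3 side 0.5 z 153.9 rpy [-1.5708 -0.004  -0.2331] yaw -13.35 F along 0.5 F side 0.4 Fz -0.3 T [ 0.09  0.09 -0.04] t 42.13
dist along 78.2 side 0.5 z 153.9 rpy [-1.5709 -0.0041 -0.2329] yaw -13.35 F along 0.0 F side 0.9 Fz -0.2 T [0.12 0.14 0.  ] t 42.18
[[620.1, -53.1, 66.0, 110.7, -13.7]]
```

Call:
{"api": "apply_moves", "payload": {
  "commands": [
    [[0, 0, 0.06, 0, 0, 0], [0, 0, 0.04, 0, 0, 0], [0, 0, 0.03, 0, 0, 0]]
  ]
}}

```text
clock: 42.43
eef_pos: [600.2, -123.0, 154.0]
tool_rot: [-1.572, -0.004, -0.234]
force: [0.2, -1.6, -2.3]
width: 9.7
```

```bash
python3 -c "
from h import *
hold(-13.3,3)"
```

```text
dist along 73.3 side 0.6 z 154.0 rpy [-1.5717 -0.0044 -0.2333] yaw -13.36 F along -0.5 F side 0.3 Fz -1.5 T [-0.06  0.07 -0.01] t 42.48
dist along 73.3 side 0.6 z 154.0 rpy [-1.5716 -0.0044 -0.2332] yaw -13.36 F along 0.0 F side 0.6 Fz -1.9 T [-0.07  0.02  0.02] t 42.53
dist along 73.4 side 0.6 z 153.9 rpy [-1.5716 -0.0044 -0.2334] yaw -13.37 F along -1.0 F side 0.1 Fz -1.8 T [0.08 0.03 0.06] t 42.58
[[620.8, -53.4, 65.4, 110.9, -13.8]]
```

Call:
{"api": "apply_moves", "payload": {
  "commands": [
    [[0, 0.01, 0.05, 0, 0, 0]]
  ]
}}

```text
clock: 42.67
eef_pos: [600.9, -121.5, 154.0]
tool_rot: [-1.573, -0.005, -0.234]
force: [-1.6, -3.0, 3.8]
width: 9.4
```

```bash
python3 -c "
from h import *
hold(-13.3,4)"
```

```text
dist along 71.8 side 0.8 z 154.0 rpy [-1.5727 -0.0048 -0.2333] yaw -13.36 F along -2.3 F side 0.4 Fz 0.3 T [-0.43  0.23  0.  ] t 42.72
dist along 71.8 side 0.8 z 154.0 rpy [-1.5725 -0.005  -0.2333] yaw -13.37 F along -2.1 F side 0.6 Fz 1.6 T [-0.43  0.33  0.02] t 42.77
dist along 71.9 side 0.8 z 154.0 rpy [-1.5724 -0.0049 -0.2335] yaw -13.38 F along -1.5 F side -0.5 Fz 3.0 T [-0.46  0.37  0.04] t 42.82
dist along 71.9 side 0.8 z 154.0 rpy [-1.5722 -0.005  -0.2336] yaw -13.38 F along -1.4 F side 0.1 Fz 2.8 T [-0.53  0.37  0.02] t 42.87
[[620.4, -53.4, 65.6, 110.3, -13.7]]
```

Call:
{"api": "apply_moves", "payload": {
  "commands": [
    [[0, -0.01, 0.045, 0, 0, 0]]
  ]
}}

```text
clock: 42.95
eef_pos: [601.0, -120.5, 154.1]
tool_rot: [-1.574, -0.005, -0.234]
force: [-0.3, -5.3, -5.1]
width: 9.1
```

```bash
python3 -c "
from h import *
hold(-13.3,8)"
```

```text
dist along 71.3 side 0.6 z 154.0 rpy [-1.574  -0.0045 -0.2342] yaw -13.42 F along -4.0 F side 0.6 Fz -0.6 T [-1.03  0.19 -0.06] t 43.0
dist along 71.3 side 0.7 z 154.1 rpy [-1.5738 -0.0046 -0.2342] yaw -13.42 F along -3.8 F side 0.2 Fz -1.4 T [-1.08  0.17 -0.02] t 43.05
dist along 71.3 side 0.7 z 154.1 rpy [-1.5737 -0.0045 -0.2342] yaw -13.42 F along -4.4 F side -0.5 Fz -1.8 T [-1.07  0.23 -0.03] t 43.1
dist along 71.3 side 0.7 z 154.0 rpy [-1.5736 -0.0045 -0.2343] yaw -13.43 F along -4.7 F side -0.1 Fz -1.5 T [-1.22  0.22 -0.04] t 43.15
dist along 71.2 side 0.7 z 154.1 rpy [-1.5736 -0.0045 -0.2342] yaw -13.42 F along -4.9 F side -0.7 Fz -2.2 T [-1.29  0.2   0.04] t 43.2
dist along 71.2 side 0.7 z 154.1 rpy [-1.5736 -0.0045 -0.2343] yaw -13.42 F along -4.7 F side 0.9 Fz -1.4 T [-1.33  0.24  0.04] t 43.25
dist along 71.2 side 0.7 z 154.1 rpy [-1.5736 -0.0046 -0.2343] yaw -13.42 F along -4.8 F side 0.6 Fz -2.7 T [-1.3   0.27 -0.05] t 43.3
dist along 71.2 side 0.7 z 154.1 rpy [-1.5736 -0.0045 -0.2342] yaw -13.42 F along -5.3 F side -0.1 Fz -3.1 T [-1.3   0.26  0.01] t 43.35
[[620.3, -53.0, 65.9, 111.1, -13.2]]
```

Call:
{"api": "apply_moves", "payload": {
  "commands": [
    [[0, 0.015, 0.025, 0, 0, 0]]
  ]
}}

```text
clock: 43.43
eef_pos: [601.1, -120.5, 153.9]
tool_rot: [-1.575, -0.005, -0.235]
force: [-2.3, -4.1, 9.2]
width: 9.5
```

```bash
python3 -c "
from h import *
hold(-13.3,10)"
```

```text
dist along 71.2 side 0.8 z 154.0 rpy [-1.5748 -0.0047 -0.2351] yaw -13.47 F along -6.3 F side -0.3 Fz 1.9 T [-1.28  0.48  0.02] t 43.48
dist along 71.2 side 0.8 z 154.0 rpy [-1.5748 -0.0048 -0.2349] yaw -13.46 F along -5.6 F side 0.2 Fz 2.5 T [-1.16  0.57 -0.01] t 43.53
dist along 71.2 side 0.9 z 154.0 rpy [-1.5747 -0.0049 -0.235 ] yaw -13.46 F along -5.8 F side 0.8 Fz 2.8 T [-1.18  0.55 -0.01] t 43.58
dist along 71.2 side 0.9 z 154.0 rpy [-1.5747 -0.0049 -0.235 ] yaw -13.46 F along -5.9 F side 1.5 Fz 2.2 T [-1.2   0.48 -0.07] t 43.63
dist along 71.2 side 0.8 z 154.0 rpy [-1.5747 -0.0048 -0.235 ] yaw -13.47 F along -5.3 F side 0.1 Fz 1.8 T [-1.15  0.53  0.04] t 43.68
dist along 71.2 side 0.8 z 153.9 rpy [-1.5747 -0.0048 -0.235 ] yaw -13.46 F along -5.4 F side 0.9 Fz 2.4 T [-1.15  0.48  0.05] t 43.73
dist along 71.2 side 0.8 z 154.0 rpy [-1.5747 -0.0048 -0.235 ] yaw -13.46 F along -4.6 F side 0.7 Fz 2.2 T [-1.15  0.5  -0.  ] t 43.78
dist along 71.2 side 0.8 z 154.0 rpy [-1.5747 -0.0049 -0.235 ] yaw -13.46 F along -4.6 F side 0.1 Fz 3.0 T [-1.2   0.56  0.02] t 43.83
dist along 71.2 side 0.8 z 154.0 rpy [-1.5747 -0.0049 -0.2349] yaw -13.46 F along -5.4 F side 0.5 Fz 2.0 T [-1.14  0.57 -0.02] t 43.88
dist along 71.2 side 0.8 z 154.0 rpy [-1.5747 -0.0049 -0.235 ] yaw -13.46 F along -5.2 F side 1.1 Fz 3.0 T [-1.21  0.53 -0.03] t 43.93
[[620.5, -53.1, 65.9, 110.8, -13.6]]
```

Call:
{"api": "apply_moves", "payload": {
  "commands": [
    [[0, 0, -0.15, 0, 0, 0], [0, -0.15, -0.3, 0, 0, 0], [0, -0.3, -0.5, 0, 0, 0], [0, -0.5, -0.3, 0, 0, 0], [0, -0.7, -0.1, 0, 0, 0], [0, -0.7, 0, 0, 0, 0], [0, -0.4, 0, 0, 0, 0], [0, 0, 0, 0, 0, 0]]
  ]
}}

```text
clock: 44.6
eef_pos: [586.1, -169.9, 265.8]
tool_rot: [-1.56, 0.003, -0.231]
force: [0.4, -0.8, -3.3]
width: 9.7
```

```bash
python3 -c "
from h import *
hold(-13.3,1)
plan([470,-70,275],-5,n=8)"
```

```text
dist along 122.7 side -3.0 z 264.3 rpy [-1.5603  0.0046 -0.2308] yaw -13.22 F along -0.2 F side -0.3 Fz -2.8 T [ 0.04 -0.01  0.02] t 44.65
[[620.6, -53.1, 64.6, 110.6, -13.8]]
at [ 585.6 -169.8  264.3] -13.22 to -5 F [ 0.2 -0.2 -2.8] w 9.3 t 44.6
[[-0.42,-0.03,0.22,-0.02,-0.21,-0.01],[-0.42,-0.03,0.23,-0.02,-0.21,-0.01],[-0.41,-0.03,0.24,-0.02,-0.21,-0.01],[-0.41,-0.03,0.24,-0.02,-0.21,-0.01],[-0.41,-0.03,0.25,-0.02,-0.21,-0.01],[-0.4,-0.03,0.26,-0.02,-0.21,-0.01],[-0.4,-0.03,0.27,-0.02,-0.21,-0.01],[-0.39,-0.03,0.27,-0.02,-0.21,-0.01]]
```

Call:
{"api": "apply_moves", "payload": {
  "commands": [
    [[-0.42, -0.06, 0.22, -0.02, -0.21, 0], [-0.42, -0.06, 0.23, -0.02, -0.21, 0], [-0.41, -0.06, 0.24, -0.02, -0.21, 0], [-0.41, -0.06, 0.24, -0.02, -0.21, 0], [-0.41, -0.06, 0.25, -0.02, -0.21, 0], [-0.4, -0.06, 0.26, -0.02, -0.21, 0], [-0.4, -0.06, 0.27, -0.02, -0.21, 0], [-0.39, -0.06, 0.27, -0.02, -0.21, 0]]
  ]
}}

```text
clock: 45.32
eef_pos: [460.5, -65.8, 272.9]
tool_rot: [-1.566, 0.02, -0.079]
force: [0.7, 0.2, -2.8]
width: 9.0
```

```bash
python3 -c "
from h import *
plan([440.3,280,265],3,n=16)"
```

```text
at [460.5 -65.8 272.9] -4.5 to 3 F [ 0.7  0.2 -2.8] w 9.0 t 45.3
[[-0.07,0.02,0.54,0,-0.09,-0.01],[-0.07,0.02,0.54,0,-0.09,-0.01],[-0.06,0.02,0.54,0,-0.09,-0.01],[-0.06,0.02,0.54,0,-0.09,-0.01],[-0.06,0.02,0.54,0,-0.09,-0.01],[-0.05,0.01,0.54,0,-0.09,-0.01],[-0.05,0.01,0.54,0,-0.09,-0.01],[-0.04,0.01,0.54,0,-0.09,-0.01]]
[[-0.04,0.01,0.54,0,-0.09,-0.01],[-0.03,0.01,0.54,0,-0.09,-0.01],[-0.03,0.01,0.54,0,-0.09,-0.01],[-0.03,0.01,0.54,0,-0.09,-0.01],[-0.02,0.01,0.54,0,-0.09,-0.01],[-0.02,0.01,0.54,0,-0.09,-0.01],[-0.01,0.01,0.54,0,-0.09,-0.01],[-0.01,0.01,0.54,0,-0.09,-0.01]]
```

Call:
{"api": "apply_moves", "payload": {
  "commands": [
    [[0, 0, 0.5, 0, -0.09, 0], [0, 0, 0.54, 0, -0.09, 0], [0, 0, 0.54, 0, -0.09, 0], [0, 0, 0.54, 0, -0.09, 0], [-0.03, 0, 0.54, 0, -0.09, 0], [-0.03, 0, 0.54, 0, -0.09, 0], [-0.03, 0, 0.54, 0, -0.09, 0], [-0.03, 0, 0.54, 0, -0.09, 0]]
  ]
}}

```text
clock: 45.98
eef_pos: [450.8, 112.1, 263.5]
tool_rot: [-1.563, 0.043, -0.012]
force: [1.9, 0.2, -3.3]
width: 9.1
```

Call:
{"api": "apply_moves", "payload": {
  "commands": [
    [[-0.03, 0, 0.54, 0, -0.09, 0], [-0.03, 0, 0.54, 0, -0.09, 0], [-0.03, 0, 0.54, 0, -0.09, 0], [-0.03, 0, 0.54, 0, -0.09, 0], [-0.02, 0, 0.5, 0, -0.09, 0], [0, 0, 0.3, 0, -0.09, 0], [0, 0, 0, 0, 0, 0], [0, 0, 0, 0, 0, 0]]
  ]
}}

```text
clock: 46.65
eef_pos: [434.4, 241.7, 254.7]
tool_rot: [-1.557, 0.062, 0.051]
force: [0.8, -1.3, -3.9]
width: 9.5
```

```bash
python3 -c "
from h import *
plan([440.3,284.6,220],3,n=2)"
```

```text
at [434.4 241.7 254.7] 2.94 to 3 F [ 0.8 -1.3 -3.9] w 9.5 t 46.6
[[0.13,0.43,0.53,-0.08,-0.01,-0.35],[0.11,0.43,0.53,-0.08,-0.01,-0.35]]
```

Call:
{"api": "apply_moves", "payload": {
  "commands": [
    [[0.08, 0, 0.35, -0.08, 0, -0.35], [0.02, 0, 0.4, -0.08, 0, -0.35], [0, 0, 0.25, 0, 0, 0], [0, 0, 0, 0, 0, 0], [0, 0, 0, 0, 0, 0], [0, 0, 0, 0, 0, 0]]
  ]
}}

```text
clock: 47.15
eef_pos: [437.5, 272.9, 251.5]
tool_rot: [-1.58, 0.006, 0.041]
force: [-0.6, -0.1, -3.5]
width: 9.4
```

```bash
python3 -c "
from h import *
plan([438.5,284.4,180],3,n=1)"
```

```text
at [437.5 272.9 251.5] 2.33 to 3 F [-0.6 -0.1 -3.5] w 9.4 t 47.1
[[0.05,1.78,0.3,0.11,-0.13,-0.07]]
```

Call:
{"api": "apply_moves", "payload": {
  "commands": [
    [[0.05, 0.1, 0.3, 0.11, -0.13, -0.07], [0, 0.35, 0, 0, 0, 0], [0, 0.45, 0, 0, 0, 0], [0, 0.45, 0, 0, 0, 0], [0, 0.25, 0, 0, 0, 0], [0, 0, 0, 0, 0, 0], [0, 0, 0, 0, 0, 0]]
  ]
}}

```text
clock: 47.73
eef_pos: [443.5, 283.3, 184.1]
tool_rot: [-1.567, -0.003, 0.046]
force: [-0.2, -0.8, -3.0]
width: 9.4
```

```bash
python3 -c "
from h import *
plan([438.5,284.4,159],3,n=1)"
```

```text
at [443.5 283.3 184.1] 2.61 to 3 F [-0.2 -0.8 -3. ] w 9.4 t 47.7
[[-0.12,0.63,0.03,-0.04,-0.08,0.04]]
```

Call:
{"api": "apply_moves", "payload": {
  "commands": [
    [[-0.12, 0.1, 0.03, -0.04, -0.08, 0.04], [0, 0.2, 0, 0, 0, 0], [0, 0.2, 0, 0, 0, 0], [0, 0.1, 0, 0, 0, 0], [0, 0, 0, 0, 0, 0], [0, 0, 0, 0, 0, 0]]
  ]
}}

```text
clock: 48.23
eef_pos: [439.9, 285.4, 159.6]
tool_rot: [-1.569, -0.003, 0.053]
force: [0.4, 0.2, -2.9]
width: 9.0
```

```bash
python3 -c "
from h import *
plan([438.5,284.4,157.9],3,n=1)"
```

```text
at [439.9 285.4 159.6] 3.01 to 3 F [ 0.4  0.2 -2.9] w 9.0 t 48.2
[[-0.04,0.04,-0.02,-0.03,0,0.03]]
```

Call:
{"api": "apply_moves", "payload": {
  "commands": [
    [[-0.02, 0.04, -0.02, -0.02, 0, 0.03], [0, 0.02, 0, 0, 0, 0], [0, 0.01, 0, 0, 0, 0]]
  ]
}}

```text
clock: 48.48
eef_pos: [439.4, 284.8, 157.9]
tool_rot: [-1.57, -0.001, 0.052]
force: [-1.4, -1.3, 1.1]
width: 9.4
```

```bash
python3 -c "
from h import *
rel(3);eyes.get_image('top');eyes.get_image('top');rel(3)"
```

```text
dist along -344.7 side -159.5 z 157.9 rpy [-1.5701e+00 -1.2000e-03  5.2500e-02] yaw 3.01 F along -1.3 F side 1.5 Fz 1.1 T [-0.14  0.39  0.03] t 48.48
dist along -344.7 side -159.5 z 157.9 rpy [-1.57e+00 -1.30e-03  5.25e-02] yaw 3.01 F along -0.6 F side 2.0 Fz 2.2 T [-0.25  0.46  0.02] t 48.58
```

Call:
{"api": "apply_moves", "payload": {
  "commands": [
    [[0, 0, 0, 0, 0, 0], [0, 0, 0, 0, 0, 0], [0, 0, 0, 0, 0, 0], [0, 0, 0, 0, 0, 0], [0, 0, 0, 0, 0, 0], [0, 0, 0, 0, 0, 0]]
  ],
  "claw": 70
}}

```text
clock: 49.08
eef_pos: [441.5, 286.3, 159.1]
tool_rot: [-1.567, -0.006, 0.053]
force: [0.1, -1.0, -1.3]
width: 69.8
```

Call:
{"api": "apply_moves", "payload": {
  "commands": [
    [[0, -0.2, 0, 0, 0, 0], [0, -0.5, 0, 0, 0, 0], [0, -0.7, 0, 0, 0, 0], [0, -0.7, 0, 0, 0, 0], [0, -0.6, 0, 0, 0, 0], [0, -0.3, 0, 0, 0, 0], [0, 0, 0, 0, 0, 0], [0, 0, 0, 0, 0, 0]]
  ]
}}

```text
clock: 49.75
eef_pos: [439.8, 285.9, 287.1]
tool_rot: [-1.567, -0.005, 0.054]
force: [-0.1, -0.2, -0.9]
width: 70.1
```

Call:
{"api": "apply_moves", "payload": {
  "commands": [
    [[0, 0, -0.5, 0, 0, 0], [0, 0, -0.8, 0, 0, 0], [0, 0, -0.9, 0, 0, 0], [0, 0, -0.9, 0, 0, 0], [0, 0, -0.8, 0, 0, 0], [0, 0, -0.3, 0, 0, 0], [0, 0, 0, 0, 0, 0], [0, 0, 0, 0, 0, 0]]
  ]
}}

```text
clock: 50.42
eef_pos: [444.5, 112.0, 278.7]
tool_rot: [-1.566, 0.007, 0.059]
force: [0.8, 1.1, 0.4]
width: 69.8
```

```bash
python3 -c "
from h import *
a=grab('scene');b=grab('top'); s=readout.read_state(); print(s['eef_pos'],s['clock'])
for d in(a,b):
    print('green',[np.round(x,1).tolist() for x in blob(d,'green',136,near=(616,-51),smin=70)],'cork',[np.round(x,1).tolist() for x in blob(d,'cork',4,near=(440,257),smin=90)])
    try: print(bright(d,(438.7,284),194,13,th=205)[0])
    except Exception as e: print(e)
x=cv2.resize(a['image'][80:300,180:370],None,fx=2.4,fy=2.4,interpolation=2);y=cv2.resize(b['image'][120:340,110:260],None,fx=2.4,fy=2.4,interpolation=2)
cv2.imwrite('pics/p7.png',np.hstack([x,y])[:,:,::-1][:600,:800])"
```

```text
[444.54416052 113.3696261  278.91780345] 50.5167
green [[620.7, -53.4, 65.2, 111.2, -13.7]] cork [[440.4, 256.8, 79.7, 130.0, 2.8]]
((439.44012451171875, 282.8658752441406), (10.165367126464844, 35.074363708496094), 3.7181427478790283)
green [[618.6, -50.7, 63.3, 110.9, -13.4]] cork [[418.0, 262.7, 41.8, 118.2, 1.6]]
((437.048583984375, 282.6534423828125), (14.21197509765625, 32.57373046875), 4.610036373138428)
```

View pics/p7.png

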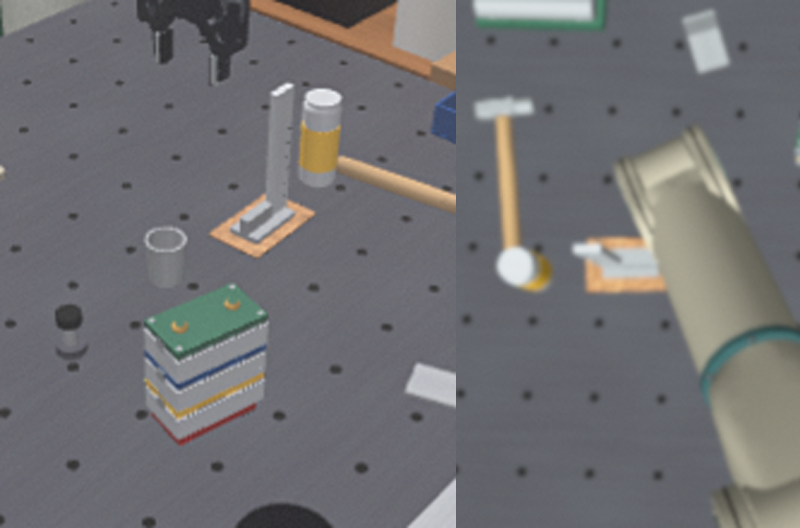

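```bash
python3 -c "
from cell import finish_job
print(finish_job())"
```

```text
the job is handed in; nothing more can be done
None
```

I completed all the steps and handed the job in at about 50 s on the robot's clock. No verdict was reported.

- **Column:** Yellow, blue and green (bottom to top) are stacked on the red block. In the last pictures the layers sit flush and level. The top lid is about 2.5 mm off the block's axis by the top view. The scene camera shows about 4–5 mm, but with a side bias of 1–3 mm. Its yaw is within about 0.5° of the block.
- **Long side (−x):** I held the square there for well over 0.3 s, with about 5 N sideways and about 4–6 N on the table. Lightening the foot left the sideways force unchanged, so the edge was against the column.
- **End (−y):** I held it there for about 0.5 s with about 5.3 N sideways and about 5–6 N on the table, after a first press that was lighter on the table. The column did not visibly move in either press.
- **Square:** It stands upright on its pad. Its blade is about 26 mm from the pad's centre and lined up within about 2°. The gripper is open and clear.
- **Other things:** The spray can, hammer, cup and clamp are where they were in the last pictures. The brush was outside that view and I did not check it again.

**Checks that fell short or disagreed:**
- The side forces peaked at about 6 N, slightly over the advised 3–5 N.
- The foot load briefly reached about 13 N and was above the advised 2–3 N in both presses.
- The two cameras differed by 2–3 mm.
- The lug-centroid measurement proved unreliable, so I dropped it and used lid and block outlines instead.

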